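Load the engraving jig and arm the laser with its key

TASK

Lay every brown wooden blank in its own place of the aluminium jig, flat, pushed fully home with a short end against the blue back fence and a long side against the blue side stop of that place, and put every black plastic blank in the orange tray. When all are sorted and let go, arm the engraver: take the key and turn it back and forth while pressing it down lightly, never forcing it, until it drops into the hidden cam, then turn it, still down, clockwise to the stop at the green dot and let go. Leave the green figurine and the black cube where they are.

Things in the scene. Friction and masses are not known exactly. Their poses are not given: they have to be found in the camera images.
- wood1_c (a point): centre of a plain brown wooden engraving blank, a block 50 mm long (its x) by 36 mm wide (its y) by 22 mm high (its z, up), about 30 g; may be absent
- wood2_c (a point): centre of a plain brown wooden engraving blank, a block 50 mm long (its x) by 36 mm wide (its y) by 22 mm high (its z, up), about 30 g; may be absent
- wood3_c (a point): centre of a plain brown wooden engraving blank, a block 50 mm long (its x) by 36 mm wide (its y) by 22 mm high (its z, up), about 30 g; may be absent
- black1_c (a point): centre of a black plastic blank of the same shape, 50 mm (x) by 36 mm (y) by 22 mm high (z), about 30 g; it must not be engraved; may be absent
- black2_c (a point): centre of a black plastic blank of the same shape, 50 mm (x) by 36 mm (y) by 22 mm high (z), about 30 g; it must not be engraved; may be absent
- black3_c (a point): centre of a black plastic blank of the same shape, 50 mm (x) by 36 mm (y) by 22 mm high (z), about 30 g; it must not be engraved; may be absent
- wood1: the same blank as point wood1_c, origin at the centre of its underside
- wood2: the same blank as point wood2_c, origin at the centre of its underside
- wood3: the same blank as point wood3_c, origin at the centre of its underside
- black1: the same blank as point black1_c, origin at the centre of its underside
- black2: the same blank as point black2_c, origin at the centre of its underside
- black3: the same blank as point black3_c, origin at the centre of its underside
- jig: aluminium engraving jig, fixed to the table: a bed 140 mm (x) by 230 mm (y), its top 4 mm above the table; origin at the centre of its underside. Blue stops stand 5 mm above the bed: a fence 8 mm thick along y across the +x end, common to all three places, and for each place a bar 7 mm thick, 36 mm long along x, on the place's +y side. The -x and -y sides are open
- place0 (a point): place 0 of the jig: where the centre of a blank (11 mm above the bed) must be when it lies fully home, its 50 mm length along this x. The fence's face is 25 mm away along +x, the side stop's face 18 mm along +y. Places lie 66 mm apart along y; any blank may go in any place
- place1 (a point): place 1 of the jig: where the centre of a blank (11 mm above the bed) must be when it lies fully home, its 50 mm length along this x. The fence's face is 25 mm away along +x, the side stop's face 18 mm along +y. Places lie 66 mm apart along y; any blank may go in any place
- place2 (a point): place 2 of the jig: where the centre of a blank (11 mm above the bed) must be when it lies fully home, its 50 mm length along this x. The fence's face is 25 mm away along +x, the side stop's face 18 mm along +y. Places lie 66 mm apart along y; any blank may go in any place
- tray_in (a point): centre of the inner floor of the orange tray for rejected blanks, outer 160 mm (x) by 140 mm (y) by 25 mm high, walls 4 mm, fixed to the table
- keybox: white box with the engraver's arming lock, fixed to the table, 90 x 90 mm, 45 mm high; origin at the centre of its underside; the key's upright axis is at its centre. On top a red dot on the +x side and a green dot (ON) 1.05 rad clockwise from it, seen from above
- key_bit: the key's bit, hidden inside the lock, which bears on the cam when the key is pressed; origin on the key's axis
- key_grip (a point): point on the key's upright axis, in its bow: a black upright plate 30 mm wide (x; the +x end red), 10 mm thick (y), 30 mm high, reaching from 18 mm below this point to 12 mm above it. The point is 33 mm above the box's top when the key is out and goes down with it. Under the bow a stem 10 mm and a collar 30 mm across, 6 mm high
- key_turn (a joint): turn of the key, rad, growing clockwise seen from above; 0 = red end of the bow at the red dot; limits -0.65 and +1.05 (stop, ON, red end at the green dot). It turns easily (about 0.07 N m once engaged) and stays where it is left
- key_press (a joint): how far the key is pushed down, m: 0 = out, 0.007 = fully in (engaged). Takes about 2 N and stays where left. About 1 mm down it meets a hidden cam and stops (do not force it), unless its turn is within about 0.1 rad of the cam's slot: there it goes fully down, and then carries the cam with it. The slot starts anywhere from -0.5 to +0.5 rad of key turn
- figure: bystander: green printed figurine, 44 mm across, 70 mm tall; origin at its underside
- cube: bystander: black display cube, 60 mm, with a green knob on top; origin at its underside
Mind the look-alikes: they are no part of the job. Leave any purple look-alike of the black3 alone. What is shaped like the black1 but purple is not meant.

How it is judged:
By the outcome, as a careful person would: the job done as asked, in the order asked, and still so for the second after the job is handed in, with the robot touching nothing.
Of wood1, wood2, wood3, black1, black2, black3 only 4 to 6 are there at a start; the rules pass over those that are not, and their reading is None.
At some moment in a run one of wood1, wood2, wood3, black1, black2, black3 may be knocked a few centimetres aside while the robot is not near it.
Once in a run the grip may slacken for a moment while it holds something.
It also fails if it takes over 210 s, if anything falls off the work surface, if the arm or the gripper's body presses on something with over 40 N, if the wrist force passes 120 N, or if a joint passes its speed limit or range.

ROBOT

A 7-joint arm with a two-finger parallel gripper is mounted at the origin on the work surface. World frame = base frame: x ahead of the robot, y to its left, z up, the work surface at z = 0. Lengths are in m, angles in rad, forces in N, time in s.
With the tool pointing down it reaches from about 0.425 to 0.875 m from the base axis. Payload 4.7 kg.
Tool frame: the origin (TCP) lies at the centre of the arm's flange, where the gripper is bolted on; the fingertips stand 182 mm ahead of it and the grasp point (between the pads) lies 164 mm ahead of it; z points along the fingers, y is the line along which they close (so a half turn about z gives the same grasp; the last joint's range is limited). The gripper opens to 87 mm and grips with 3 to 60 N. Pads are 19 mm wide; open, the fingers measure 117 mm over their backs; the gripper's body (75 mm by 190 mm) begins 51 mm behind the grasp point.
Start: joints at [-1.242, 0.321, -0.07, 1.45, 0.023, 1.371, -0.057], TCP at [0.201, 0.618, 0.405] pointing down, gripper open.
Joint ranges: [-2.86, 2.86], [-0.3, 2.09], [-1.38, 1.24], [0.06, 2.45], [-1.56, 4.7], [0.09, 2.05], [-2.69, 2.69]. Speed limits (rad/s): [2.57, 2.57, 3.14, 3.14, 3.14, 3.14, 3.14].

INTERFACE

Orientations are given as a unit quaternion [w, x, y, z].
In Python, from station import sensors, optics, ticket gives the robot as it stands.
- The arm moves only by the shell command python3 -m jog 'ROWS' [OPENING] [FORCE]. ROWS is JSON, a list of rows, each an object with "travel": the shift along the tool's x, y, z scaled (see below), a list of three; "rot": the turn, a rotation vector about the tool's x, y, z scaled (see below), a list of three. A call has 1 to 12 rows; each row shifts and turns the commanded pose from where the row before left it, along the tool's axes as they then stand; what a row does not reach is not made up. The controller multiplies each number of a shift by 0.15 m and each number of a turn by 120 degrees. A row lasts 1/8 s, in which the tool goes at most 62.5 mm and 10.7 degrees, less where a joint would pass 70% of its speed; a pose out of reach is approached as far as the arm can. A call with a number of a shift or a turn outside -1 to 1 is refused whole. A call with a gripper value outside its range is refused whole. OPENING is the gripper's target within -1 to 1 (shut at 1, half-way at 0, fully open at -1), set as the call begins (- or left out, the last holds). The fingers move at their own pace and stop on an object; FORCE is the grip in N (left out, the last holds). Time passes only in rows, so rows that do not move let the fingers close. It gives the time, the measured TCP pose, the force, the opening and the grip force at its end, in the units of the state.
- sensors.get_state(): the state, without advancing time (a new reading comes with each control period).
- optics.camera(name): name is "scene" or "side" or "wrist"; returns a dict with "color" (420x560x3 uint8, red, green, blue), "mtx" (3x3 intrinsics, pixels), "rvec" (rotation vector, rad) and "tvec" (3), from world to camera coordinates, as OpenCV has them; the wrist camera has in their place "tool_from_camera" (4x4, takes a point from camera to tool coordinates, whose origin is the TCP and whose axes are the flange's). Camera axes: x right, y down, z forward; pixel columns grow to the right and rows downward; lengths in m; the calibration is good to about 2 mm. A picture is of the moment at which its call begins: read the wrist's pose just before it. There is no depth.
- ticket.hand_in(): hands the job in; it is judged then, once.
The state is a dict: "clock": time; "joints": joint angles; "qvel": joint speeds; "tau": joint torques, N m; "eef_pos": TCP position; "ee_rot": TCP orientation; "wrist_force": force on the tool from outside, world axes, zero at the start; "wrist_torque": the same for the moment, N m; "opening": finger opening in m; "grip_force": force on a finger pad.
Only numpy, scipy, OpenCV 4.12 (cv2) and the standard library are available. Lean on these libraries where they do the work, as an engineer would, in place of code of your own. Each camera call takes 0.05 s, during which the arm holds its last target. There are 200 camera calls.

## Working session

There is one attempt and no reset: what is moved stays moved. The work goes in short steps, Python scripts to look and compute and a shell command to move; the robot and the scene stay as the last step left them, time stands still between calls to the robot, and variables do not carry over. Pictures are saved under pics/ and viewed, at most 14 in all, crops included, and the job is handed in when it is done.

```bash
ls; mkdir -p pics; python3 - <<'E'
from station import sensors, optics
import cv2
s=sensors.get_state();print(s)
for n in("scene","side","wrist"):
    c=optics.camera(n);cv2.imwrite(f"pics/{n}0.png",c["color"][:,:,::-1])
    print(n,{k:v.tolist() for k,v in c.items() if k!="color"})
E
```

```text
pics
{'clock': 0.0, 'joints': array([-1.24190666,  0.32184676, -0.07005233,  1.45165499,  0.02259317,
        1.37079543, -0.05690385]), 'qvel': array([ 1.06543029e-03, -2.31891945e-04,  5.55367655e-04, -1.08051537e-03,
       -7.45505825e-04,  6.07038478e-07,  1.46035851e-04]), 'tau': array([-4.90107723e-04, -4.91303194e+01, -4.04242957e-01, -3.12530065e+01,
       -6.38939836e-02,  4.38399380e-02,  1.76873218e-04]), 'eef_pos': array([0.20123685, 0.61785819, 0.40365554]), 'ee_rot': array([-1.00444715e-04,  1.56748586e-01,  9.87638072e-01, -9.53812721e-04]), 'wrist_force': array([ 0.17511229, -0.90013809, -0.68721013]), 'wrist_torque': array([ 0.00946782, -0.05124636, -0.01526244]), 'grip_force': 0.0, 'opening': 0.08688722913332358}
scene {'mtx': [[430.61343735387936, 0.0, 282.9747658082066], [0.0, 430.61343735387936, 214.5803411826865], [0.0, 0.0, 1.0]], 'rvec': [2.5789411423607422, 0.5662506243543168, -0.14509666466720572], 'tvec': [-0.5105873381302741, -0.17103993987865646, 1.2277330169268141]}
side {'mtx': [[431.0723870506109, 0.0, 276.4453604958781], [0.0, 431.0723870506109, 210.7052017242381], [0.0, 0.0, 1.0]], 'rvec': [2.2702962249427276, -0.3149700469061576, 0.16497680504433698], 'tvec': [-0.5219670898888893, 0.1568867809881046, 1.0486210204852282]}
wrist {'mtx': [[290.02693233388027, 0.0, 278.82547853222644], [0.0, 290.02693233388027, 210.85852521079747], [0.0, 0.0, 1.0]], 'tool_from_camera': [[-0.00018506373080135632, -0.965669462336215, -0.2597738540783103, 0.0708321582144483], [0.9999999099211956, -7.94818630669407e-05, -0.0004169415222415589, 0.00017549321749377178], [0.00038198038571050566, -0.2597739078389458, 0.9656693900590749, 0.02128670879407768], [0.0, 0.0, 0.0, 1.0]]}
```

View pics/scene0.png

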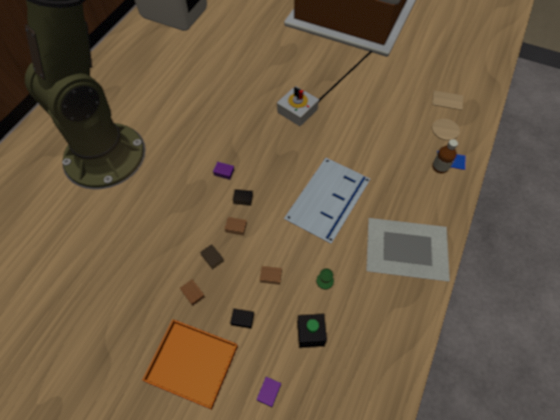

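View pics/side0.png

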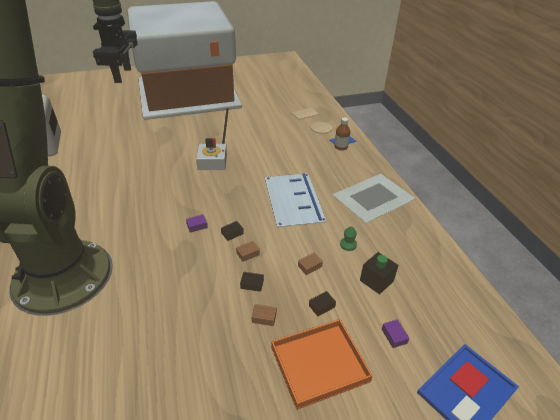

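The scene camera shows three wood blanks at (236,226), (271,275) and (192,292), and three black ones at (243,197), (212,257) and (242,318). It also shows purple look-alikes at (224,170) and (269,391), the tray at (191,363), the jig at (330,200) and the key at (298,100). The side view agrees. Next I'll get coarse positions.

```bash
cat > h.py <<'E'
import numpy as np, cv2, json
from scipy.spatial.transform import Rotation as R
from station import sensors, optics
def rot(s): return R.from_quat(np.roll(s["ee_rot"],-1))
def shot(name):
    s=sensors.get_state(); c=optics.camera(name)
    if name=="wrist":
        T=np.eye(4);T[:3,:3]=rot(s).as_matrix();T[:3,3]=s["eef_pos"]
        T=T@np.array(c["tool_from_camera"]);c["Rwc"],c["o"]=T[:3,:3],T[:3,3]
    else:
        Rm=cv2.Rodrigues(np.array(c["rvec"],float))[0];c["Rwc"]=Rm.T;c["o"]=-Rm.T@np.array(c["tvec"])
    c["K"]=np.array(c["mtx"]);return c
def ray(c,px): 
    px=np.atleast_2d(px).astype(float);d=np.c_[px,np.ones(len(px))]@np.linalg.inv(c["K"]).T@c["Rwc"].T;return d
def plane(c,px,z):
    d=ray(c,px);return c["o"]+d*((z-c["o"][2])/d[:,2])[:,None]
def proj(c,P):
    p=(np.atleast_2d(P)-c["o"])@c["Rwc"]@c["K"].T;return p[:,:2]/p[:,2:]
def delta(x,y,z=None,yaw=None):
    """units of travel/rot to bring TCP to x,y,z with closing-line (tool y) at world angle yaw; tool down"""
    s=sensors.get_state();r=rot(s);p=s["eef_pos"]
    t=np.array([x,y,p[2] if z is None else z])-p
    ty=r.as_matrix()[:,1];a=np.arctan2(ty[1],ty[0]);out=dict(travel=np.round(r.inv().apply(t)/.15,3),yawnow=round(np.degrees(a),1))
    tz=r.as_matrix()[:,2];tilt=r.inv().apply(np.cross(tz,[0,0,-1]));out["tilt"]=np.round(np.degrees(tilt)/120,4)
    if yaw is not None:
        d=(yaw-a+np.pi/2)%np.pi-np.pi/2;out["rz"]=round(-np.degrees(d)/120,4);out["deg"]=round(np.degrees(d),1)
    print(out,"p",p.round(4))
E
python3 - <<'E'
from h import *
sc=shot("scene");si=shot("side")
A=dict(w1=[(236,226),(248,251)],w2=[(271,275),(311,263)],w3=[(192,292),(264,315)],b1=[(243,197),(232,231)],b2=[(212,257),(252,282)],b3=[(242,318),(322,304)],tray=[(191,363),(320,362)],jig=[(330,200),(295,199)],box=[(298,103),(211,155)],fig=[(326,280),(349,240)],cube=[(312,331),(379,273)],pur1=[(224,170),(197,223)])
for k,(a,b) in A.items(): print(k,plane(sc,a,.015)[0].round(3),plane(si,b,.015)[0].round(3))
E
```

```text
w1 [ 0.454 -0.052  0.015] [ 0.452 -0.055  0.015]
w2 [ 0.592 -0.134  0.015] [ 0.593 -0.136  0.015]
w3 [ 0.442 -0.251  0.015] [ 0.441 -0.254  0.015]
b1 [0.43  0.033 0.015] [0.428 0.028 0.015]
b2 [ 0.441 -0.153  0.015] [ 0.438 -0.156  0.015]
b3 [ 0.577 -0.256  0.015] [ 0.575 -0.26   0.015]
tray [ 0.522 -0.391  0.015] [ 0.521 -0.393  0.015]
jig [0.643 0.121 0.015] [0.632 0.112 0.015]
box [0.428 0.399 0.015] [0.435 0.403 0.015]
fig [ 0.717 -0.091  0.015] [ 0.717 -0.086  0.015]
cube [ 0.734 -0.217  0.015] [ 0.742 -0.211  0.015]
pur1 [0.343 0.088 0.015] [0.342 0.084 0.015]
```

```bash
python3 - <<'E'
from h import *
print(rot(sensors.get_state()).as_matrix().round(3))
delta(0.53,-.05,.50,0)
E
```

```text
[[-0.951  0.31  -0.   ]
 [ 0.31   0.951 -0.001]
 [-0.    -0.001 -1.   ]]
{'travel': array([-3.463, -3.556, -0.635]), 'yawnow': np.float64(72.0), 'tilt': array([-0.0004,  0.0001, -0.    ]), 'rz': np.float64(0.5997), 'deg': np.float64(-72.0)} p [0.2013 0.618  0.4042]
```

```bash
python3 -m jog '[{"travel":[-0.26,-0.267,-0.05],"rot":[0,0,0]},{"travel":[-0.26,-0.267,-0.05],"rot":[0,0,0]},{"travel":[-0.26,-0.267,-0.05],"rot":[0,0,0]},{"travel":[-0.26,-0.267,-0.05],"rot":[0,0,0]},{"travel":[-0.26,-0.267,-0.05],"rot":[0,0,0]},{"travel":[-0.26,-0.267,-0.05],"rot":[0,0,0]},{"travel":[-0.26,-0.267,-0.05],"rot":[0,0,0]},{"travel":[-0.26,-0.267,-0.05],"rot":[0,0,0]},{"travel":[-0.26,-0.267,-0.05],"rot":[0,0,0]},{"travel":[-0.26,-0.267,-0.05],"rot":[0,0,0]},{"travel":[-0.26,-0.267,-0.05],"rot":[0,0,0]},{"travel":[-0.26,-0.267,-0.05],"rot":[0,0,0]}]' -1 20
python3 -c "
from h import *
delta(.53,-.05,.5,0)"
```

```text
clock: 1.75
eef_pos: [0.4978, 0.0143, 0.4952]
ee_rot: [0.0, 0.157, 0.988, 0.0]
wrist_force: [1.5, -0.5, 0.3]
opening: 0.0872
grip_force: 0.0
{'travel': array([-0.337, -0.341, -0.032]), 'yawnow': np.float64(72.0), 'tilt': array([ 0.0005,  0.0003, -0.    ]), 'rz': np.float64(0.5998), 'deg': np.float64(-72.0)} p [0.4978 0.0143 0.4952]
```

```bash
python3 -m jog '[{"travel":[-0.06,-0.06,-0.005],"rot":[0,0,0]},{"travel":[-0.06,-0.06,0],"rot":[0,0,0]},{"travel":[-0.06,-0.06,0],"rot":[0,0,0]},{"travel":[0,0,0],"rot":[0,0,0.085]},{"travel":[0,0,0],"rot":[0,0,0.085]},{"travel":[0,0,0],"rot":[0,0,0.085]},{"travel":[0,0,0],"rot":[0,0,0.085]},{"travel":[0,0,0],"rot":[0,0,0.085]},{"travel":[0,0,0],"rot":[0,0,0.085]},{"travel":[0,0,0],"rot":[0,0,0.085]},{"travel":[0,0,0],"rot":[0,0,0]},{"travel":[0,0,0],"rot":[0,0,0]}]' 
python3 -c "
from h import *
delta(.53,-.05,.5,0)
c=shot('wrist');cv2.imwrite('pics/w1.png',c['color'][:,:,::-1])"
```

```text
clock: 3.25
eef_pos: [0.5148, -0.0174, 0.4954]
ee_rot: [-0.0, 0.702, 0.712, -0.0]
wrist_force: [0.7, 0.3, -0.5]
opening: 0.0871
grip_force: 0.0
{'travel': array([-0.219,  0.098, -0.031]), 'yawnow': np.float64(0.8), 'tilt': array([-0.0001, -0.    ,  0.    ]), 'rz': np.float64(0.0066), 'deg': np.float64(-0.8)} p [ 0.5148 -0.0174  0.4954]
```

View pics/w1.png

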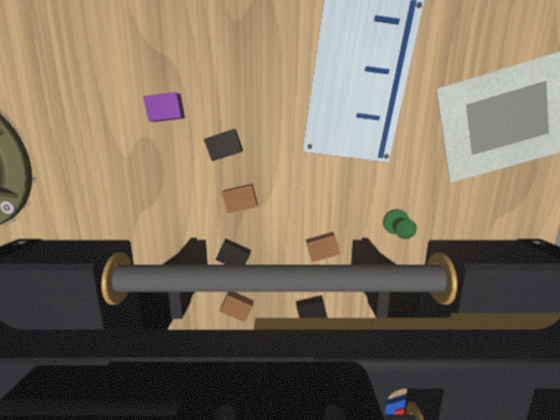

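The wrist view shows the jig at upper right, with its fence along (415,10)-(383,155) and bars at (386,20), (377,70) and (368,116). Some blanks are hidden by the gripper. I'll measure the jig here, then move toward -y to see all the blanks.

```bash
cat >> h.py <<'E'
def comps(c,kind,amin=60):
    hsv=cv2.cvtColor(c["color"],cv2.COLOR_RGB2HSV);H,S,V=[hsv[:,:,i].astype(int) for i in range(3)]
    m=dict(blue=(H>100)&(H<122)&(S>120)&(V<200),wood=(H<14)&(S>95)&(V>60)&(V<190),black=(V<62),orange=(H>5)&(H<14)&(S>190)&(V>180))[kind].astype(np.uint8)
    m=cv2.morphologyEx(m,cv2.MORPH_OPEN,np.ones((3,3)))
    cs,_=cv2.findContours(m,cv2.RETR_EXTERNAL,cv2.CHAIN_APPROX_NONE)
    return [k for k in cs if cv2.contourArea(k)>amin]
def rects(c,kind,z,amin=60):
    out=[]
    for k in comps(c,kind,amin):
        P=plane(c,k[:,0],z)[:,:2];(x,y),(a,b),t=cv2.minAreaRect((P*1e3).astype(np.float32))
        if a<b:a,b,t=b,a,t+90
        t=(t+90)%180-90
        px=k[:,0].mean(0)
        print(kind,"xy mm",round(x,1),round(y,1),"size",round(a,1),round(b,1),"longdir",round(t,1),"px",px.round()); out.append((x,y,a,b,t))
    return out
E
python3 -c "
from h import *
c=shot('wrist');rects(c,'blue',.009,40);rects(c,'wood',.022);rects(c,'black',.022)"
python3 -m jog '[{"travel":[-0.35,0,0],"rot":[0,0,0]},{"travel":[-0.35,0,0],"rot":[0,0,0]},{"travel":[-0.35,0,0],"rot":[0,0,0]},{"travel":[-0.35,0,0],"rot":[0,0,0]},{"travel":[-0.2,0,0],"rot":[0,0,0]},{"travel":[0,0,0],"rot":[0,0,0]},{"travel":[0,0,0],"rot":[0,0,0]}]' 
python3 -c "
from h import *
c=shot('wrist');cv2.imwrite('pics/w2.png',c['color'][:,:,::-1])
rects(c,'blue',.009,40);rects(c,'wood',.022);rects(c,'black',.022)"
```

```text
blue xy mm 756.2 -476.5 size 44.9 40.4 longdir -83.8 px [395. 405.]
blue xy mm 656.3 145.0 size 32.0 4.3 longdir -5.7 px [376.  70.]
blue xy mm 663.2 210.2 size 32.1 5.0 longdir -5.9 px [386.  19.]
blue xy mm 687.7 140.2 size 189.2 5.5 longdir 83.6 px [398.  70.]
wood xy mm 442.5 -245.1 size 48.6 39.9 longdir -25.9 px [236. 307.]
wood xy mm 589.8 -129.2 size 47.8 38.1 longdir 18.1 px [324. 247.]
wood xy mm 451.8 -47.7 size 49.0 35.7 longdir 13.6 px [239. 197.]
black xy mm 574.7 -247.2 size 44.9 41.8 longdir 15.3 px [312. 308.]
black xy mm 683.1 -234.5 size 45.9 22.7 longdir -84.1 px [374. 301.]
black xy mm 352.0 -238.8 size 45.8 20.9 longdir 85.6 px [184. 301.]
black xy mm 439.8 -147.2 size 46.2 43.5 longdir -24.2 px [233. 255.]
black xy mm 861.1 -187.3 size 308.0 145.6 longdir 1.4 px [478. 284.]
black xy mm 520.5 -308.7 size 1117.9 380.8 longdir 0.7 px [263. 356.]
black xy mm 675.4 -138.7 size 71.7 47.7 longdir -1.1 px [369. 256.]
black xy mm 358.1 -142.9 size 70.0 48.8 longdir 0.8 px [189. 256.]
black xy mm 115.5 -1.3 size 132.5 27.8 longdir 88.0 px [ 22. 163.]
clock: 4.22
eef_pos:
[... 442 characters left out ...]
px [484. 414.]
black xy mm 880.4 -711.2 size 44.2 35.7 longdir -84.1 px [458. 412.]
black xy mm 865.1 -633.6 size 53.0 27.0 longdir -61.4 px [458. 379.]
black xy mm 811.6 -680.2 size 124.8 82.7 longdir -78.3 px [434. 395.]
black xy mm 685.3 -471.4 size 41.4 19.2 longdir -84.3 px [373. 300.]
black xy mm 356.0 -476.2 size 42.2 21.5 longdir 89.8 px [184. 301.]
black xy mm 854.7 -426.6 size 287.3 145.5 longdir 1.4 px [470. 275.]
black xy mm 522.9 -547.2 size 1116.5 380.2 longdir 0.6 px [287. 356.]
black xy mm 677.8 -376.9 size 70.4 46.9 longdir 0.6 px [369. 256.]
black xy mm 360.8 -380.4 size 70.0 46.9 longdir 0.6 px [189. 256.]
black xy mm 739.5 -221.4 size 79.8 74.3 longdir 28.1 px [424. 158.]
```

View pics/w2.png

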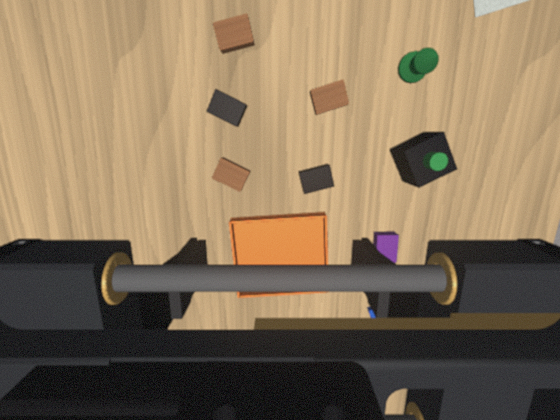

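The view shows wood at (234,32), (330,97) and (230,174), black at (227,108) and (317,179), and the tray at (280,250). The figurine, cube and purple blank are clear of them. Next I'll refine the black mask.

```bash
python3 - <<'E'
import re
s=open('h.py').read()
s=s.replace("black=(V<62)","black=(V<80)&(S<110)")
s+='''
def find(c,rowmax=236):
    d=dict(c);im=c["color"].copy();im[rowmax:]=255;d["color"]=im;o={}
    for k in("wood","black"):
        for K in comps(d,k,200):
            P=plane(c,K[:,0],.022)[:,:2];(x,y),(a,b),t=cv2.minAreaRect((P*1e3).astype(np.float32))
            if a<b:a,b,t=b,a,t+90
            if 42<a<60 and 29<b<46: print(k,"xy",round(x,1),round(y,1),"size",round(a,1),round(b,1),"longdir",round((t+90)%180-90,1),"px",K[:,0].mean(0).round())
'''
open('h.py','w').write(s)
E
python3 - <<'E'
from h import *
c=shot('wrist');print(c['color'][[108,112,179,174,97],[227,232,317,230,330]])
find(c)
print('tray');rects(c,'orange',.025,400)
k=max(comps(c,'orange',400),key=cv2.contourArea);print(plane(c,[[232,218],[326,213]],.025).round(4), c['color'][235,280])
delta(.575,-.251,.34,np.radians(105))
print(sensors.get_state()["joints"].round(2))
E
```

```text
[[ 78  73  69]
 [ 72  64  63]
 [ 70  66  58]
 [159 115  83]
 [161 115  84]]
wood xy 442.1 -248.3 size 48.5 35.4 longdir -26.7 px [230. 174.]
wood xy 589.6 -133.5 size 49.6 34.2 longdir 16.8 px [329.  97.]
wood xy 452.2 -52.7 size 48.3 38.2 longdir 13.4 px [233.  33.]
black xy 576.0 -253.7 size 46.7 35.0 longdir 15.7 px [316. 179.]
black xy 439.8 -150.8 size 48.9 32.5 longdir -25.3 px [227. 108.]
trayTraceback (most recent call last):
  File "<stdin>", line 5, in <module>
ValueError: max() iterable argument is empty
```

```bash
python3 - <<'E'
from h import *
c=shot('wrist')
print(c['color'][235,280],plane(c,[[232,218],[326,213]],.025).round(4))
for n in('scene','side'):
    c=shot(n);hsv=cv2.cvtColor(c['color'],cv2.COLOR_RGB2HSV)
    m=((hsv[:,:,0]<16)&(hsv[:,:,1]>200)&(hsv[:,:,2]>90)).astype(np.uint8)
    k=max(cv2.findContours(m,0,1)[0],key=cv2.contourArea)
    for z in(.0125,.025):
        P=plane(c,k[:,0],z)[:,:2]*1e3;print(n,z,cv2.minAreaRect(P.astype(np.float32)))
delta(.576,-.252,.34,np.radians(105.5))
print(sensors.get_state()["joints"].round(2))
E
```

```text
[229 149  78] [[ 0.4432 -0.3184  0.025 ]
 [ 0.5945 -0.3081  0.025 ]]
scene 0.0125 ((520.2125244140625, -388.5065612792969), (159.16046142578125, 137.37303161621094), 4.433050632476807)
scene 0.025 ((523.4745483398438, -389.496826171875), (157.12425231933594, 135.61558532714844), 4.433061599731445)Traceback (most recent call last):
  File "<stdin>", line 7, in <module>
ValueError: max() iterable argument is empty
```

```bash
python3 - <<'E'
from h import *
delta(.576,-.252,.20,np.radians(105.7))
print(sensors.get_state()["joints"].round(2))
E
```

```text
{'travel': array([0.025, 0.389, 1.971]), 'yawnow': np.float64(0.7), 'tilt': array([ 0.0002, -0.0003, -0.    ]), 'rz': np.float64(0.625), 'deg': np.float64(-75.0)} p [ 0.5175 -0.2567  0.4956]
[-0.31  0.17  0.83  1.52 -0.12  1.51  0.54]
```

```bash
python3 -m jog '[{"travel":[0.025,0.389,0],"rot":[0,0,0]},{"travel":[0,0,0.2],"rot":[0,0,0.078]},{"travel":[0,0,0.2],"rot":[0,0,0.078]},{"travel":[0,0,0.2],"rot":[0,0,0.078]},{"travel":[0,0,0.2],"rot":[0,0,0.078]},{"travel":[0,0,0.2],"rot":[0,0,0.078]},{"travel":[0,0,0.2],"rot":[0,0,0.078]},{"travel":[0,0,0.2],"rot":[0,0,0.078]},{"travel":[0,0,0.2],"rot":[0,0,0.079]},{"travel":[0,0,0],"rot":[0,0,0]},{"travel":[0,0,0],"rot":[0,0,0]}]' -1 20
python3 -c "
from h import *
c=shot('wrist');cv2.imwrite('pics/w3.png',c['color'][:,:,::-1]);delta(.576,-.252,.186,np.radians(105.7))
print(sensors.get_state()['joints'].round(2))"
```

```text
clock: 5.85
eef_pos: [0.576, -0.2535, 0.2566]
ee_rot: [0.0, 0.991, 0.137, 0.001]
wrist_force: [-0.1, 0.6, 0.2]
opening: 0.087
grip_force: 0.0
{'travel': array([ 0.001, -0.011,  0.474]), 'yawnow': np.float64(-74.3), 'tilt': array([ 0.0006, -0.001 ,  0.    ]), 'rz': np.float64(0.0002), 'deg': np.float64(-0.0)} p [ 0.5761 -0.2536  0.2571]
[-0.37  0.56  0.97  1.7  -0.5   1.15 -0.55]
```

View pics/w3.png

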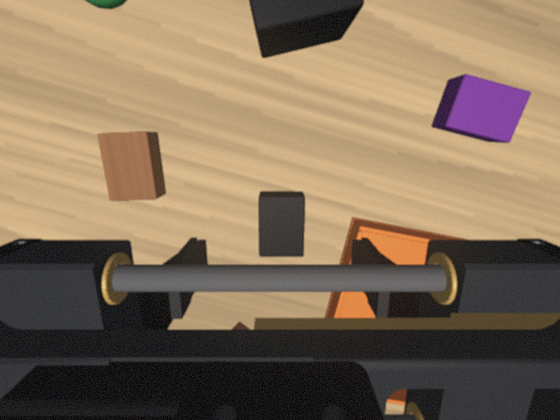

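The black blank at (282,225) is centred and aligned between the fingers. The tray wall is close on one side, so I'll descend with the fingers only part open.

```bash
python3 -m jog '[{"travel":[0,-0.011,0],"rot":[0,0,0]},{"travel":[0,0,0],"rot":[0,0,0]},{"travel":[0,0,0.12],"rot":[0,0,0]},{"travel":[0,0,0.12],"rot":[0,0,0]},{"travel":[0,0,0.12],"rot":[0,0,0]},{"travel":[0,0,0.11],"rot":[0,0,0]},{"travel":[0,0,0],"rot":[0,0,0]}]' -0.25 20
python3 -m jog '[{"travel":[0,0,0],"rot":[0,0,0]},{"travel":[0,0,0],"rot":[0,0,0]},{"travel":[0,0,0],"rot":[0,0,0]},{"travel":[0,0,0],"rot":[0,0,0]},{"travel":[0,0,-0.3],"rot":[0,0,0]},{"travel":[0,0,-0.2],"rot":[0,0,0]},{"travel":[0,0,0],"rot":[0,0,0]}]' 1 25
python3 -c "
from h import *
delta(.562,-.412,.205,np.radians(94.4))"
```

```text
clock: 6.78
eef_pos: [0.5748, -0.2521, 0.1837]
ee_rot: [-0.0, 0.991, 0.135, -0.001]
wrist_force: [0.9, 0.9, -0.3]
opening: 0.0544
grip_force: 0.0
clock: 7.65
eef_pos: [0.5758, -0.2526, 0.2626]
ee_rot: [0.001, 0.991, 0.135, 0.002]
wrist_force: [0.2, 0.2, 0.1]
opening: 0.036
grip_force: 25.0
{'travel': array([-0.376,  0.998,  0.385]), 'yawnow': np.float64(-74.4), 'tilt': array([ 0.0012, -0.0021, -0.    ]), 'rz': np.float64(0.0931), 'deg': np.float64(-11.2)} p [ 0.5758 -0.2526  0.2626]
```

```bash
python3 -m jog '[{"travel":[-0.126,0.333,0],"rot":[0,0,0]},{"travel":[-0.125,0.333,0],"rot":[0,0,0]},{"travel":[-0.125,0.332,0],"rot":[0,0,0]},{"travel":[0,0,0],"rot":[0,0,0.047]},{"travel":[0,0,0],"rot":[0,0,0.046]},{"travel":[0,0,0.15],"rot":[0,0,0]},{"travel":[0,0,0.15],"rot":[0,0,0]},{"travel":[0,0,0.1],"rot":[0,0,0]},{"travel":[0,0,0.06],"rot":[0,0,0]},{"travel":[0,0,0],"rot":[0,0,0]}]' 1 25
python3 -m jog '[{"travel":[0,0,0],"rot":[0,0,0]},{"travel":[0,0,0],"rot":[0,0,0]},{"travel":[0,0,-0.3],"rot":[0,0,0]},{"travel":[0,0,-0.4],"rot":[0,0,0]},{"travel":[0,0,-0.4],"rot":[0,0,0]},{"travel":[0,0,-0.3],"rot":[0,0,0]}]' -0.2 25
python3 -c "
from h import *
delta(.44,-.151,.2,np.radians(64.7));delta(.44,-.25,.37,np.radians(64.7))"
```

```text
clock: 8.9
eef_pos: [0.5609, -0.4113, 0.1905]
ee_rot: [-0.0, 0.999, 0.039, -0.0]
wrist_force: [-0.0, 0.3, -1.0]
opening: 0.0359
grip_force: 25.0
clock: 9.65
eef_pos: [0.5606, -0.4116, 0.4046]
ee_rot: [0.001, 0.999, 0.038, 0.001]
wrist_force: [0.6, 0.1, -0.4]
opening: 0.0527
grip_force: 0.0
{'travel': array([-0.672, -1.797,  1.359]), 'yawnow': np.float64(-85.6), 'tilt': array([ 0.0009, -0.0013,  0.    ]), 'rz': np.float64(0.2474), 'deg': np.float64(-29.7)} p [ 0.5606 -0.4116  0.4046]
{'travel': array([-0.72 , -1.136,  0.226]), 'yawnow': np.float64(-85.6), 'tilt': array([ 0.0009, -0.0013,  0.    ]), 'rz': np.float64(0.2474), 'deg': np.float64(-29.7)} p [ 0.5606 -0.4116  0.4046]
```

```bash
python3 -m jog '[{"travel":[-0.134,-0.36,0],"rot":[0,0,0]},{"travel":[-0.134,-0.36,0],"rot":[0,0,0]},{"travel":[-0.134,-0.36,0],"rot":[0,0,0]},{"travel":[-0.135,-0.36,0],"rot":[0,0,0]},{"travel":[-0.135,-0.357,0],"rot":[0,0,0]},{"travel":[0,0,0.25],"rot":[0,0,0.083]},{"travel":[0,0,0.25],"rot":[0,0,0.083]},{"travel":[0,0,0.25],"rot":[0,0,0.081]},{"travel":[0,0,0],"rot":[0,0,0]},{"travel":[0,0,0],"rot":[0,0,0]}]' -0.25 25
python3 -c "
from h import *
c=shot('wrist');find(c,245);delta(.44,-.151,.186,np.radians(64.7))"
```

```text
clock: 10.9
eef_pos: [0.4424, -0.1557, 0.2903]
ee_rot: [-0.0, 0.976, -0.218, -0.0]
wrist_force: [0.5, -0.5, 0.8]
opening: 0.0541
grip_force: 0.0
wood xy 442.6 -247.7 size 48.4 38.5 longdir -25.2 px [378. 170.]
wood xy 588.1 -134.3 size 53.0 35.2 longdir 17.8 px [176.  63.]
black xy 441.3 -151.5 size 48.1 33.5 longdir -25.2 px [276. 217.]
{'travel': array([-0.03 , -0.02 ,  0.697]), 'yawnow': np.float64(-115.2), 'tilt': array([-0.0007, -0.0003, -0.    ]), 'rz': np.float64(0.001), 'deg': np.float64(-0.1)} p [ 0.4427 -0.1557  0.2906]
```

```bash
python3 -m jog '[{"travel":[-0.025,-0.023,0.15],"rot":[0,0,0]},{"travel":[0,0,0.2],"rot":[0,0,0]},{"travel":[0,0,0.2],"rot":[0,0,0]},{"travel":[0,0,0.14],"rot":[0,0,0]},{"travel":[0,0,0],"rot":[0,0,0]}]' -0.25 25
python3 -m jog '[{"travel":[0,0,0],"rot":[0,0,0]},{"travel":[0,0,0],"rot":[0,0,0]},{"travel":[0,0,0],"rot":[0,0,0]},{"travel":[0,0,-0.3],"rot":[0,0,0]},{"travel":[0,0,-0.3],"rot":[0,0,0]},{"travel":[0,0,0],"rot":[0,0,0]}]' 1 25
python3 -c "
from h import *
delta(.486,-.418,.192,np.radians(94.4))"
```

```text
clock: 11.58
eef_pos: [0.4401, -0.1502, 0.1858]
ee_rot: [-0.0, 0.976, -0.218, -0.001]
wrist_force: [1.1, -0.0, 0.1]
opening: 0.0545
grip_force: 0.0
clock: 12.32
eef_pos: [0.4415, -0.1511, 0.2787]
ee_rot: [-0.003, 0.976, -0.219, 0.003]
wrist_force: [0.2, 1.0, -1.2]
opening: 0.0357
grip_force: 25.0
{'travel': array([1.025, 1.487, 0.571]), 'yawnow': np.float64(-115.2), 'tilt': array([-0.0036, -0.002 ,  0.    ]), 'rz': np.float64(-0.2471), 'deg': np.float64(29.6)} p [ 0.4415 -0.1511  0.2787]
```

```bash
python3 -m jog '[{"travel":[0.205,0.297,0],"rot":[0,0,0]},{"travel":[0.205,0.297,0],"rot":[0,0,0]},{"travel":[0.205,0.297,0],"rot":[0,0,0]},{"travel":[0.205,0.297,0],"rot":[0,0,0]},{"travel":[0.205,0.299,0],"rot":[0,0,0]},{"travel":[0,0,0],"rot":[0,0,-0.083]},{"travel":[0,0,0],"rot":[0,0,-0.083]},{"travel":[0,0,0],"rot":[0,0,-0.081]},{"travel":[0,0,0],"rot":[0,0,0]},{"travel":[0,0,0.2],"rot":[0,0,0]},{"travel":[0,0,0.2],"rot":[0,0,0]},{"travel":[0,0,0.1],"rot":[0,0,0]}]' 1 25
python3 -c "
from h import *
delta(.486,-.418,.192,np.radians(94.4))"
```

```text
clock: 13.82
eef_pos: [0.4831, -0.4169, 0.1977]
ee_rot: [-0.002, 0.999, 0.037, -0.002]
wrist_force: [-0.0, -0.1, -0.0]
opening: 0.0359
grip_force: 25.0
{'travel': array([0.019, 0.009, 0.038]), 'yawnow': np.float64(-85.8), 'tilt': array([-0.0015,  0.002 , -0.    ]), 'rz': np.float64(-0.0015), 'deg': np.float64(0.2)} p [ 0.4831 -0.4169  0.1977]
```

```bash
python3 -m jog '[{"travel":[0.019,0.009,0.04],"rot":[0,0,0]},{"travel":[0,0,0],"rot":[0,0,0]}]' 1 25
python3 -m jog '[{"travel":[0,0,0],"rot":[0,0,0]},{"travel":[0,0,0],"rot":[0,0,0]},{"travel":[0,0,-0.3],"rot":[0,0,0]},{"travel":[0,0,-0.4],"rot":[0,0,0]},{"travel":[0,0,-0.4],"rot":[0,0,0]},{"travel":[0,0,0],"rot":[0,0,0]}]' -0.2 25
python3 -c "
from h import *
delta(.44,.02,.34,np.radians(94.4))
c=shot('scene');cv2.imwrite('pics/s2.png',c['color'][140:420,100:420,::-1].repeat(2,0).repeat(2,1))"
```

```text
clock: 14.08
eef_pos: [0.487, -0.419, 0.1944]
ee_rot: [-0.0, 0.999, 0.038, -0.001]
wrist_force: [0.4, 0.7, -0.1]
opening: 0.0358
grip_force: 25.0
clock: 14.82
eef_pos: [0.4871, -0.4209, 0.3655]
ee_rot: [0.003, 0.999, 0.038, 0.004]
wrist_force: [-0.9, -0.6, 0.1]
opening: 0.0521
grip_force: 0.0
{'travel': array([-0.093, -2.955,  0.153]), 'yawnow': np.float64(-85.7), 'tilt': array([ 0.0026, -0.0034,  0.    ]), 'rz': np.float64(-0.0006), 'deg': np.float64(0.1)} p [ 0.4871 -0.4209  0.3655]
```

View pics/s2.png

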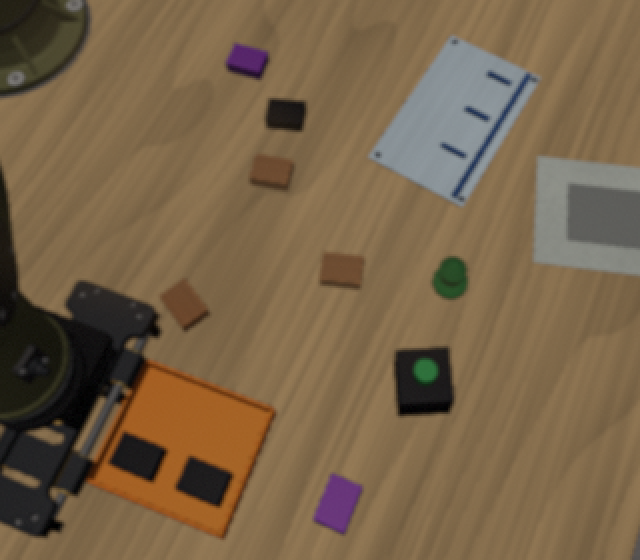

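Two blacks lie flat in the tray at (137,456) and (204,481), and the rest have not moved. Now I'll fetch the third black.

```bash
python3 -m jog '[{"travel":[-0.012,-0.37,0],"rot":[0,0,0]},{"travel":[-0.012,-0.37,0],"rot":[0,0,0]},{"travel":[-0.012,-0.37,0],"rot":[0,0,0]},{"travel":[-0.012,-0.37,0],"rot":[0,0,0]},{"travel":[-0.012,-0.37,0],"rot":[0,0,0]},{"travel":[-0.012,-0.37,0.05],"rot":[0,0,0]},{"travel":[-0.012,-0.37,0.05],"rot":[0,0,0]},{"travel":[-0.012,-0.37,0.05],"rot":[0,0,0]},{"travel":[0,0,0],"rot":[0,0,0]},{"travel":[0,0,0],"rot":[0,0,0]},{"travel":[0,0,0],"rot":[0,0,0]}]' -0.25 25
python3 -c "
from h import *
c=shot('wrist');find(c,245);delta(.43,.03,.186,np.radians(94.4))
print(sensors.get_state()['joints'].round(2))"
```

```text
clock: 16.25
eef_pos: [0.4388, 0.0213, 0.337]
ee_rot: [-0.0, 0.999, 0.037, -0.001]
wrist_force: [0.0, 0.2, -0.3]
opening: 0.0544
grip_force: 0.0
wood xy 452.3 -47.8 size 49.9 36.2 longdir 14.1 px [347. 194.]
wood xy 588.5 -127.5 size 49.0 43.8 longdir 17.9 px [454.  53.]
black xy 430.2 34.4 size 50.2 34.2 longdir 18.2 px [266. 209.]
{'travel': array([-0.053, -0.061,  1.008]), 'yawnow': np.float64(-85.8), 'tilt': array([-0.0005,  0.0007,  0.    ]), 'rz': np.float64(-0.0017), 'deg': np.float64(0.2)} p [0.4388 0.0213 0.3371]
[-0.84 -0.14  0.69  2.05  0.09  1.2  -1.69]
```

```bash
python3 -m jog '[{"travel":[-0.055,-0.083,0],"rot":[0,0,0]},{"travel":[0,0,0.25],"rot":[0,0,-0.058]},{"travel":[0,0,0.25],"rot":[0,0,-0.058]},{"travel":[0,0,0],"rot":[0,0,0]},{"travel":[0,0,0],"rot":[0,0,0]}]' -0.25 25
python3 -c "
from h import *
c=shot('wrist');find(c,250);delta(.43,.033,.186,np.radians(108.2))"
```

```text
clock: 16.92
eef_pos: [0.4301, 0.0341, 0.2634]
ee_rot: [-0.001, 0.988, 0.157, 0.0]
wrist_force: [0.4, -0.0, 0.3]
opening: 0.0546
grip_force: 0.0
wood xy 455.8 -45.2 size 43.0 39.6 longdir 14.2 px [383. 224.]
black xy 432.4 36.2 size 46.4 33.8 longdir 18.1 px [278. 221.]
{'travel': array([-0.006,  0.008,  0.518]), 'yawnow': np.float64(-71.9), 'tilt': array([-0.0006, -0.0007, -0.    ]), 'rz': np.float64(-0.0005), 'deg': np.float64(0.1)} p [0.4304 0.0343 0.2638]
```

```bash
python3 -m jog '[{"travel":[0,0,0.2],"rot":[0,0,0]},{"travel":[0,0,0.2],"rot":[0,0,0]},{"travel":[0,0,0.12],"rot":[0,0,0]},{"travel":[0,0,0],"rot":[0,0,0]}]' -0.25 25
python3 -m jog '[{"travel":[0,0,0],"rot":[0,0,0]},{"travel":[0,0,0],"rot":[0,0,0]},{"travel":[0,0,0],"rot":[0,0,0]},{"travel":[0,0,-0.3],"rot":[0,0,0]},{"travel":[0,0,-0.3],"rot":[0,0,0]},{"travel":[0,0,0],"rot":[0,0,0]}]' 1 25
python3 -c "
from h import *
delta(.52,-.358,.192,np.radians(94.4))"
```

```text
clock: 17.48
eef_pos: [0.4295, 0.0346, 0.1845]
ee_rot: [-0.0, 0.987, 0.158, -0.001]
wrist_force: [0.6, -0.3, 0.3]
opening: 0.0543
grip_force: 0.0
clock: 18.23
eef_pos: [0.4311, 0.0346, 0.2776]
ee_rot: [-0.002, 0.987, 0.159, 0.003]
wrist_force: [-0.6, 0.2, -0.1]
opening: 0.0358
grip_force: 25.0
{'travel': array([-0.262,  2.673,  0.561]), 'yawnow': np.float64(-71.7), 'tilt': array([-0.0014, -0.0033,  0.    ]), 'rz': np.float64(0.1157), 'deg': np.float64(-13.9)} p [0.4311 0.0346 0.2776]
```

```bash
python3 -m jog '[{"travel":[-0.033,0.334,0],"rot":[0,0,0]},{"travel":[-0.033,0.334,0],"rot":[0,0,0]},{"travel":[-0.033,0.334,0],"rot":[0,0,0]},{"travel":[-0.033,0.334,0],"rot":[0,0,0]},{"travel":[-0.033,0.334,0],"rot":[0,0,0]},{"travel":[-0.033,0.334,0],"rot":[0,0,0]},{"travel":[-0.033,0.334,0],"rot":[0,0,0]},{"travel":[-0.033,0.335,0],"rot":[0,0,0]},{"travel":[0,0,0],"rot":[0,0,0.058]},{"travel":[0,0,0.2],"rot":[0,0,0.058]},{"travel":[0,0,0.2],"rot":[0,0,0]},{"travel":[0,0,0],"rot":[0,0,0]}]' 1 25
python3 -c "
from h import *
delta(.52,-.358,.192,np.radians(94.4))"
```

```text
clock: 19.73
eef_pos: [0.5163, -0.3575, 0.2105]
ee_rot: [-0.002, 0.999, 0.038, -0.003]
wrist_force: [-0.4, 0.2, -0.3]
opening: 0.0358
grip_force: 25.0
{'travel': array([0.025, 0.006, 0.123]), 'yawnow': np.float64(-85.7), 'tilt': array([-0.002 ,  0.0033,  0.    ]), 'rz': np.float64(-0.0005), 'deg': np.float64(0.1)} p [ 0.5163 -0.3575  0.2105]
```

```bash
python3 -m jog '[{"travel":[0.025,0.006,0.06],"rot":[0,0,0]},{"travel":[0,0,0.06],"rot":[0,0,0]},{"travel":[0,0,0],"rot":[0,0,0]}]' 1 25
python3 -m jog '[{"travel":[0,0,0],"rot":[0,0,0]},{"travel":[0,0,0],"rot":[0,0,0]},{"travel":[0,0,-0.3],"rot":[0,0,0]},{"travel":[0,0,-0.4],"rot":[0,0,0]},{"travel":[-0.154,-0.257,0],"rot":[0,0,0]},{"travel":[-0.154,-0.257,0],"rot":[0,0,0]},{"travel":[-0.154,-0.257,0],"rot":[0,0,0]},{"travel":[0,0,0],"rot":[0,0,0.083]},{"travel":[0,0,0],"rot":[0,0,0.083]},{"travel":[0,0,0],"rot":[0,0,0.083]},{"travel":[0,0,0],"rot":[0,0,0]},{"travel":[0,0,0],"rot":[0,0,0]}]' -0.25 25
python3 -c "
from h import *
c=shot('wrist');find(c,250);cv2.imwrite('pics/w4.png',c['color'][:,:,::-1]);delta(.4425,-.248,.19,np.radians(64.2))"
```

```text
clock: 20.1
eef_pos: [0.5212, -0.3589, 0.1954]
ee_rot: [-0.001, 0.999, 0.038, -0.001]
wrist_force: [-0.1, 0.6, -0.6]
opening: 0.0356
grip_force: 25.0
clock: 21.6
eef_pos: [0.4434, -0.2493, 0.3011]
ee_rot: [-0.0, 0.976, -0.22, -0.001]
wrist_force: [-0.1, 0.4, 0.3]
opening: 0.0546
grip_force: 0.0
wood xy 442.4 -250.4 size 49.9 34.4 longdir -26.1 px [281. 212.]
wood xy 587.7 -138.0 size 55.2 40.4 longdir 17.7 px [ 91. 115.]
black xy 484.0 -416.1 size 48.8 42.7 longdir 4.2 px [438.  88.]
black xy 518.9 -358.3 size 48.4 36.4 longdir 4.3 px [360.  76.]
{'travel': array([-0.008, -0.005,  0.74 ]), 'yawnow': np.float64(-115.4), 'tilt': array([-0.0002,  0.0007,  0.    ]), 'rz': np.float64(0.0033), 'deg': np.float64(-0.4)} p [ 0.4435 -0.2493  0.301 ]
```

View pics/w4.png

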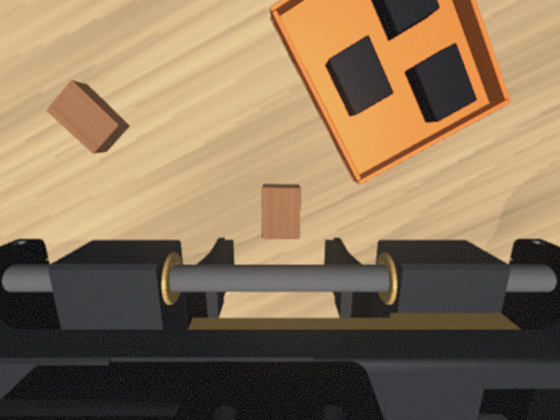

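All three blacks lie flat in the tray, and wood3 at (281,212) is centred between the fingers. I'll grasp it and carry it to a view of the jig.

```bash
python3 -m jog '[{"travel":[-0.008,0,0.24],"rot":[0,0,0]},{"travel":[0,0,0.25],"rot":[0,0,0]},{"travel":[0,0,0.25],"rot":[0,0,0]},{"travel":[0,0,0],"rot":[0,0,0]}]' -0.25 25
python3 -m jog '[{"travel":[0,0,0],"rot":[0,0,0]},{"travel":[0,0,0],"rot":[0,0,0]},{"travel":[0,0,0],"rot":[0,0,0]},{"travel":[0,0,0],"rot":[0,0,0]},{"travel":[0,0,-0.4],"rot":[0,0,0]},{"travel":[0,0,-0.4],"rot":[0,0,0]},{"travel":[0,0,-0.4],"rot":[0,0,0]},{"travel":[0,0,-0.4],"rot":[0,0,0]}]' 1 25
python3 -c "
from h import *
delta(.49,.12,.43,np.radians(83.9))"
```

```text
clock: 22.15
eef_pos: [0.4409, -0.2481, 0.1879]
ee_rot: [-0.0, 0.975, -0.221, -0.004]
wrist_force: [1.1, 0.4, 0.5]
opening: 0.0544
grip_force: 0.0
clock: 23.15
eef_pos: [0.4421, -0.2491, 0.4319]
ee_rot: [-0.001, 0.975, -0.221, -0.0]
wrist_force: [1.1, 1.3, 0.2]
opening: 0.0357
grip_force: 25.0
{'travel': array([-0.773, -2.358,  0.018]), 'yawnow': np.float64(-115.5), 'tilt': array([-0.0009,  0.0006,  0.    ]), 'rz': np.float64(-0.162), 'deg': np.float64(19.4)} p [ 0.4421 -0.2491  0.4319]
```

```bash
python3 -m jog '[{"travel":[-0.11,-0.337,0],"rot":[0,0,0]},{"travel":[-0.11,-0.337,0],"rot":[0,0,0]},{"travel":[-0.11,-0.337,0],"rot":[0,0,0]},{"travel":[-0.11,-0.337,0],"rot":[0,0,0]},{"travel":[-0.11,-0.337,0],"rot":[0,0,0]},{"travel":[-0.11,-0.337,0],"rot":[0,0,0]},{"travel":[-0.11,-0.337,0],"rot":[0,0,0]},{"travel":[0,0,0],"rot":[0,0,-0.081]},{"travel":[0,0,0],"rot":[0,0,-0.081]},{"travel":[0,0,0],"rot":[0,0,0]},{"travel":[0,0,0],"rot":[0,0,0]}]' 1 25
python3 -c "
from h import *
c=shot('wrist');rects(c,'blue',.009,30);cv2.imwrite('pics/w5.png',c['color'][:,:,::-1]);delta(.5,.12,.43,np.radians(83.9))"
```

```text
clock: 24.52
eef_pos: [0.4908, 0.12, 0.4304]
ee_rot: [-0.001, 0.999, -0.055, -0.001]
wrist_force: [-0.5, -0.1, 0.5]
opening: 0.0361
grip_force: 25.0
blue xy mm 649.3 80.3 size 31.8 2.5 longdir -5.4 px [297.  57.]
blue xy mm 656.5 145.5 size 31.8 3.8 longdir -8.0 px [245.  57.]
blue xy mm 663.7 210.7 size 31.8 4.3 longdir -7.1 px [192.  57.]
blue xy mm 686.4 127.1 size 215.4 5.4 longdir 83.7 px [256.  28.]
{'travel': array([ 0.061, -0.007,  0.002]), 'yawnow': np.float64(-96.2), 'tilt': array([-0.0006,  0.0007,  0.    ]), 'rz': np.float64(-0.0011), 'deg': np.float64(0.1)} p [0.4908 0.12   0.4304]
```

View pics/w5.png

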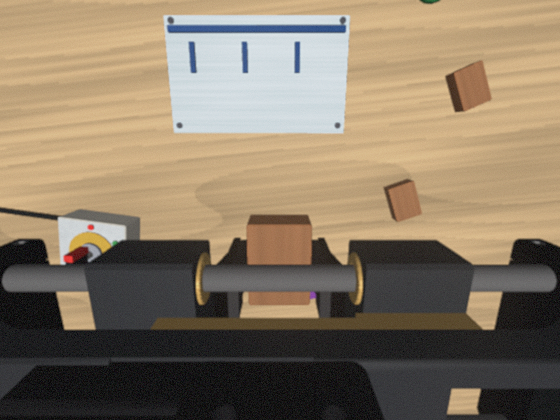

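The jig is fully visible, with the fence at row 28, bars at columns 192, 245 and 297, and the held blank at (279,258). The bar spacing measures 65.6 mm against 66, so it agrees. The jig yaw is -6.3°, and the places are near (0.650,0.0585), (0.657,0.124) and (0.664,0.189).

```bash
python3 -c "
from h import *
delta(.6557,.1851,.215,np.radians(83.7))"
```

```text
{'travel': array([ 1.048, -0.549,  1.435]), 'yawnow': np.float64(-96.2), 'tilt': array([-0.0006,  0.0007,  0.    ]), 'rz': np.float64(0.0006), 'deg': np.float64(-0.1)} p [0.4908 0.12   0.4304]
```

```bash
python3 -m jog '[{"travel":[0.262,-0.137,0],"rot":[0,0,0]},{"travel":[0.262,-0.137,0],"rot":[0,0,0]},{"travel":[0.262,-0.137,0],"rot":[0,0,0]},{"travel":[0.262,-0.138,0],"rot":[0,0,0]},{"travel":[0,0,0.36],"rot":[0,0,0]},{"travel":[0,0,0.36],"rot":[0,0,0]},{"travel":[0,0,0.36],"rot":[0,0,0]},{"travel":[0,0,0.35],"rot":[0,0,0]},{"travel":[0,0,0],"rot":[0,0,0]},{"travel":[0,0,0],"rot":[0,0,0]},{"travel":[0,0,0],"rot":[0,0,0]}]' 1 25
python3 -c "
from h import *
delta(.6557,.1851,.195,np.radians(83.7));print(sensors.get_state()['wrist_force'].round(2))"
```

```text
clock: 25.95
eef_pos: [0.657, 0.1858, 0.2189]
ee_rot: [-0.001, 0.999, -0.053, 0.002]
wrist_force: [1.1, 0.3, -0.1]
opening: 0.0353
grip_force: 25.0
{'travel': array([-0.008,  0.006,  0.159]), 'yawnow': np.float64(-96.1), 'tilt': array([-0.0014, -0.0015,  0.    ]), 'rz': np.float64(0.0016), 'deg': np.float64(-0.2)} p [0.657  0.1858 0.2189]
[ 1.07  0.33 -0.07]
```

```bash
python3 -m jog '[{"travel":[0,0,0.08],"rot":[0,0,0]},{"travel":[0,0,0.07],"rot":[0,0,0]},{"travel":[0,0,0],"rot":[0,0,0]},{"travel":[0,0,0],"rot":[0,0,0]}]' 1 25
for i in 1; do :; done
python3 -m jog '[{"travel":[0,0,0.01],"rot":[0,0,0]},{"travel":[0,0,0],"rot":[0,0,0]}]'
python3 -m jog '[{"travel":[0,0,0.01],"rot":[0,0,0]},{"travel":[0,0,0],"rot":[0,0,0]}]'
```

```text
clock: 26.45
eef_pos: [0.656, 0.1859, 0.1938]
ee_rot: [-0.001, 0.999, -0.053, -0.0]
wrist_force: [-1.0, 0.0, 4.1]
opening: 0.0356
grip_force: 25.0
clock: 26.7
eef_pos: [0.6561, 0.1858, 0.1937]
ee_rot: [-0.001, 0.999, -0.053, -0.0]
wrist_force: [-3.6, -1.0, 13.5]
opening: 0.0359
grip_force: 25.0
clock: 26.95
eef_pos: [0.6561, 0.1857, 0.1937]
ee_rot: [-0.001, 0.999, -0.053, -0.0]
wrist_force: [-7.8, -1.5, 20.5]
opening: 0.0354
grip_force: 25.0
```

```bash
python3 -m jog '[{"travel":[0,0,-0.025],"rot":[0,0,0]},{"travel":[0.02,0,0],"rot":[0,0,0]},{"travel":[0.015,0,0],"rot":[0,0,0]},{"travel":[0,0,0],"rot":[0,0,0]}]'
python3 -m jog '[{"travel":[0.015,0,0],"rot":[0,0,0]},{"travel":[0,0,0],"rot":[0,0,0]}]'
python3 -m jog '[{"travel":[0.015,0,0],"rot":[0,0,0]},{"travel":[0,0,0],"rot":[0,0,0]}]'
```

```text
clock: 27.45
eef_pos: [0.6605, 0.1854, 0.1938]
ee_rot: [-0.001, 0.999, -0.053, -0.002]
wrist_force: [-3.4, 0.2, 7.3]
opening: 0.0356
grip_force: 25.0
clock: 27.7
eef_pos: [0.6627, 0.1853, 0.1938]
ee_rot: [-0.001, 0.999, -0.053, -0.002]
wrist_force: [-3.6, 1.1, 6.2]
opening: 0.0355
grip_force: 25.0
clock: 27.95
eef_pos: [0.6649, 0.185, 0.1938]
ee_rot: [-0.001, 0.999, -0.053, -0.002]
wrist_force: [-2.9, 0.3, 7.3]
opening: 0.0357
grip_force: 25.0
```

Not at the fence yet. I'll continue, with a bit less down force.

```bash
python3 -m jog '[{"travel":[0.01,0,-0.005],"rot":[0,0,0]},{"travel":[0,0,0],"rot":[0,0,0]}]'
python3 -m jog '[{"travel":[0.015,0,0],"rot":[0,0,0]},{"travel":[0,0,0],"rot":[0,0,0]}]'
python3 -m jog '[{"travel":[0.015,0,0],"rot":[0,0,0]},{"travel":[0,0,0],"rot":[0,0,0]}]'
```

```text
clock: 28.2
eef_pos: [0.6668, 0.1845, 0.1938]
ee_rot: [-0.0, 0.999, -0.053, -0.001]
wrist_force: [0.1, 0.4, -0.2]
opening: 0.0354
grip_force: 25.0
clock: 28.45
eef_pos: [0.6679, 0.1844, 0.1939]
ee_rot: [-0.0, 0.999, -0.053, -0.003]
wrist_force: [-4.7, -0.3, 3.4]
opening: 0.0358
grip_force: 25.0
clock: 28.7
eef_pos: [0.6688, 0.1843, 0.1939]
ee_rot: [-0.0, 0.999, -0.053, -0.006]
wrist_force: [-10.6, 0.4, 8.4]
opening: 0.0356
grip_force: 25.0
```

```bash
python3 -m jog '[{"travel":[-0.005,-0.02,-0.005],"rot":[0,0,0]},{"travel":[0,-0.01,0],"rot":[0,0,0]},{"travel":[0,0,0],"rot":[0,0,0]}]'
python3 -m jog '[{"travel":[0,-0.015,0],"rot":[0,0,0]},{"travel":[0,0,0],"rot":[0,0,0]}]'
python3 -m jog '[{"travel":[0,-0.015,0],"rot":[0,0,0]},{"travel":[0,0,0],"rot":[0,0,0]}]'
```

```text
clock: 29.08
eef_pos: [0.6688, 0.1857, 0.194]
ee_rot: [0.002, 0.999, -0.054, -0.005]
wrist_force: [-9.6, -5.3, 5.2]
opening: 0.036
grip_force: 25.0
clock: 29.32
eef_pos: [0.6691, 0.1872, 0.194]
ee_rot: [0.003, 0.999, -0.054, -0.005]
wrist_force: [-10.1, -6.4, 6.8]
opening: 0.0357
grip_force: 25.0
clock: 29.58
eef_pos: [0.6693, 0.1893, 0.194]
ee_rot: [0.003, 0.998, -0.054, -0.005]
wrist_force: [-10.3, -6.9, 6.9]
opening: 0.0353
grip_force: 25.0
```

```bash
python3 -m jog '[{"travel":[-0.01,-0.01,-0.005],"rot":[0,0,0]},{"travel":[0,0,0],"rot":[0,0,0]}]'
python3 -m jog '[{"travel":[0,-0.012,0],"rot":[0,0,0]},{"travel":[0,0,0],"rot":[0,0,0]}]'
python3 -m jog '[{"travel":[0,-0.012,0],"rot":[0,0,0]},{"travel":[0,0,0],"rot":[0,0,0]}]'
```

```text
clock: 29.82
eef_pos: [0.6688, 0.1907, 0.1942]
ee_rot: [0.003, 0.999, -0.054, -0.004]
wrist_force: [-4.1, -6.0, -0.1]
opening: 0.0356
grip_force: 25.0
clock: 30.08
eef_pos: [0.669, 0.1911, 0.1942]
ee_rot: [0.004, 0.998, -0.055, -0.004]
wrist_force: [-6.2, -8.4, 1.1]
opening: 0.0357
grip_force: 25.0
clock: 30.32
eef_pos: [0.6691, 0.1915, 0.1942]
ee_rot: [0.005, 0.998, -0.055, -0.004]
wrist_force: [-7.6, -11.2, 2.0]
opening: 0.0359
grip_force: 25.0
```

```bash
python3 -m jog '[{"travel":[-0.005,0.01,0],"rot":[0,0,0]},{"travel":[0,0,0],"rot":[0,0,0]}]'
python3 -m jog '[{"travel":[0,0,0],"rot":[0,0,0]},{"travel":[0,0,0],"rot":[0,0,0]},{"travel":[0,0,0],"rot":[0,0,0]},{"travel":[0,0,-0.2],"rot":[0,0,0]},{"travel":[0,0,-0.4],"rot":[0,0,0]},{"travel":[-0.2,0,-0.4],"rot":[0,0,0]},{"travel":[-0.3,0,0],"rot":[0,0,0]},{"travel":[-0.2,0,0],"rot":[0,0,0]},{"travel":[0,0,0],"rot":[0,0,0]},{"travel":[0,0,0],"rot":[0,0,0]}]' -0.2
python3 -c "
from h import *
c=shot('wrist');rects(c,'blue',.009,30);im=c['color'][:240,100:460,::-1];cv2.imwrite('pics/w6.png',cv2.resize(im,None,fx=2,fy=2,interpolation=2))
find(c);delta(.59,-.1335,.3,np.radians(106.9));delta(.452,-.051,.3,np.radians(103.5))"
```

```text
clock: 30.58
eef_pos: [0.6686, 0.1912, 0.1942]
ee_rot: [0.004, 0.998, -0.055, -0.003]
wrist_force: [-3.6, -8.8, 1.1]
opening: 0.0361
grip_force: 25.0
clock: 31.82
eef_pos: [0.568, 0.2082, 0.3428]
ee_rot: [-0.001, 0.999, -0.053, 0.0]
wrist_force: [0.4, 0.6, 0.8]
opening: 0.0522
grip_force: 0.0
blue xy mm 650.0 81.4 size 31.8 5.2 longdir -6.0 px [395. 108.]
blue xy mm 657.4 146.3 size 32.8 4.5 longdir -6.3 px [331. 108.]
blue xy mm 664.8 211.4 size 31.8 3.1 longdir -6.6 px [266. 108.]
blue xy mm 686.6 127.0 size 215.2 5.5 longdir 83.9 px [348.  75.]
wood xy 665.3 189.8 size 47.6 34.6 longdir -6.1 px [288. 102.]
{'travel': array([0.385, 2.248, 0.281]), 'yawnow': np.float64(-96.1), 'tilt': array([-0.0006, -0.0002,  0.    ]), 'rz': np.float64(-0.1915), 'deg': np.float64(23.0)} p [0.5683 0.2079 0.3426]
{'travel': array([-0.588,  1.799,  0.282]), 'yawnow': np.float64(-96.1), 'tilt': array([-0.0006, -0.0002,  0.    ]), 'rz': np.float64(-0.1632), 'deg': np.float64(19.6)} p [0.5683 0.2079 0.3426]
```

View pics/w6.png

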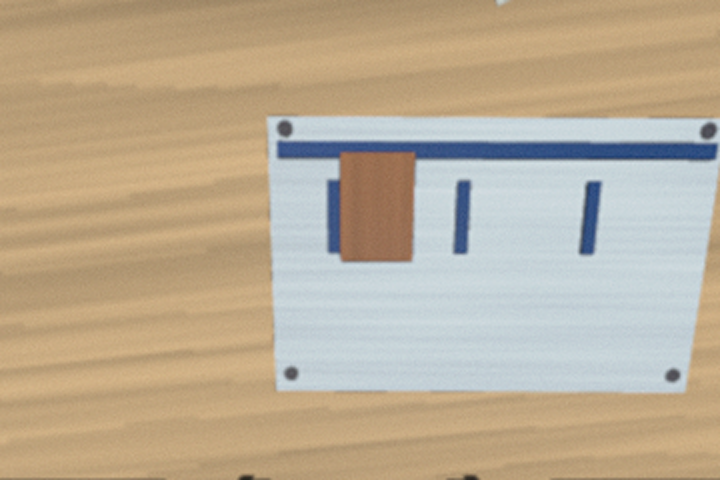

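Wood3 sits at (377,207) in the crop, tight against the fence and its bar and aligned at -6.1°. Next is wood2.

```bash
python3 -m jog '[{"travel":[0.064,0.375,0],"rot":[0,0,0]},{"travel":[0.064,0.375,0],"rot":[0,0,0]},{"travel":[0.064,0.375,0],"rot":[0,0,0]},{"travel":[0.064,0.375,0],"rot":[0,0,0]},{"travel":[0.064,0.375,0],"rot":[0,0,0]},{"travel":[0.064,0.373,0],"rot":[0,0,0]},{"travel":[0,0,0.1],"rot":[0,0,-0.064]},{"travel":[0,0,0.1],"rot":[0,0,-0.064]},{"travel":[0,0,0.1],"rot":[0,0,-0.064]},{"travel":[0,0,0],"rot":[0,0,0]},{"travel":[0,0,0],"rot":[0,0,0]}]' -0.25
python3 -c "
from h import *
c=shot('wrist');find(c,250);delta(.59,-.1335,.19,np.radians(107.3))"
```

```text
clock: 33.25
eef_pos: [0.5894, -0.1343, 0.2973]
ee_rot: [-0.0, 0.989, 0.146, -0.0]
wrist_force: [0.4, 0.0, 0.5]
opening: 0.0545
grip_force: 0.0
wood xy 592.1 -132.5 size 49.6 34.6 longdir 17.7 px [278. 210.]
{'travel': array([ 0.005, -0.003,  0.716]), 'yawnow': np.float64(-73.2), 'tilt': array([-0.0001,  0.0001, -0.    ]), 'rz': np.float64(-0.0039), 'deg': np.float64(0.5)} p [ 0.5894 -0.1342  0.2975]
```

```bash
python3 -m jog '[{"travel":[0.012,-0.006,0.24],"rot":[0,0,-0.005]},{"travel":[0,0,0.24],"rot":[0,0,0]},{"travel":[0,0,0.22],"rot":[0,0,0]},{"travel":[0,0,0],"rot":[0,0,0]},{"travel":[0,0,0],"rot":[0,0,0]}]' -0.25 25
python3 -m jog '[{"travel":[0,0,0],"rot":[0,0,0]},{"travel":[0,0,0],"rot":[0,0,0]},{"travel":[0,0,0],"rot":[0,0,0]},{"travel":[0,0,0],"rot":[0,0,0]},{"travel":[0,0,-0.3],"rot":[0,0,0]},{"travel":[0,0,-0.3],"rot":[0,0,0]},{"travel":[0,0,0],"rot":[0,0,0]}]' 1 25
python3 -c "
from h import *
delta(.6515,.122,.215,np.radians(83.8))"
```

```text
clock: 33.92
eef_pos: [0.5911, -0.1326, 0.1934]
ee_rot: [-0.0, 0.988, 0.152, 0.0]
wrist_force: [-0.1, -0.3, 0.7]
opening: 0.0544
grip_force: 0.0
clock: 34.8
eef_pos: [0.5916, -0.1331, 0.2854]
ee_rot: [0.0, 0.988, 0.153, 0.003]
wrist_force: [-0.3, -0.8, -0.3]
opening: 0.0355
grip_force: 25.0
{'travel': array([ 0.891, -1.501,  0.472]), 'yawnow': np.float64(-72.5), 'tilt': array([ 0.0005, -0.0026, -0.    ]), 'rz': np.float64(0.1979), 'deg': np.float64(-23.7)} p [ 0.5916 -0.1331  0.2854]
```

```bash
python3 -m jog '[{"travel":[0.178,-0.3,0],"rot":[0,0,0]},{"travel":[0.178,-0.3,0],"rot":[0,0,0]},{"travel":[0.178,-0.3,0],"rot":[0,0,0]},{"travel":[0.178,-0.3,0],"rot":[0,0,0]},{"travel":[0.179,-0.301,0],"rot":[0,0,0]},{"travel":[0,0,0],"rot":[0,0,0.066]},{"travel":[0,0,0.2],"rot":[0,0,0.066]},{"travel":[0,0,0.2],"rot":[0,0,0.066]},{"travel":[0,0,0.05],"rot":[0,0,0]},{"travel":[0,0,0],"rot":[0,0,0]},{"travel":[0,0,0],"rot":[0,0,0]}]' 1 25
python3 -c "
from h import *
delta(.6515,.122,.199,np.radians(83.8))"
```

```text
clock: 36.17
eef_pos: [0.6503, 0.1226, 0.2156]
ee_rot: [-0.001, 0.999, -0.054, 0.0]
wrist_force: [0.1, -0.0, 0.4]
opening: 0.0356
grip_force: 25.0
{'travel': array([0.008, 0.003, 0.111]), 'yawnow': np.float64(-96.1), 'tilt': array([-0.0007, -0.0001, -0.    ]), 'rz': np.float64(0.0005), 'deg': np.float64(-0.1)} p [0.6503 0.1226 0.2156]
```

```bash
python3 -m jog '[{"travel":[0,0.01,0.08],"rot":[0,0,0]},{"travel":[0,0,0.035],"rot":[0,0,0]},{"travel":[0,0,0],"rot":[0,0,0]},{"travel":[0,0,0],"rot":[0,0,0]}]' 1 25
python3 -m jog '[{"travel":[0,0,0.01],"rot":[0,0,0]},{"travel":[0,0,0],"rot":[0,0,0]}]'
```

```text
clock: 36.67
eef_pos: [0.6495, 0.1213, 0.197]
ee_rot: [-0.0, 0.999, -0.054, -0.001]
wrist_force: [-1.5, -0.2, -0.8]
opening: 0.0355
grip_force: 25.0
clock: 36.92
eef_pos: [0.6497, 0.1212, 0.1966]
ee_rot: [-0.001, 0.999, -0.054, -0.001]
wrist_force: [-3.0, 0.1, 5.6]
opening: 0.0359
grip_force: 25.0
```

```bash
python3 -m jog '[{"travel":[0.02,0,-0.004],"rot":[0,0,0]},{"travel":[0.02,0,0],"rot":[0,0,0]},{"travel":[0.02,0,0],"rot":[0,0,0]},{"travel":[0,0,0],"rot":[0,0,0]}]'
python3 -m jog '[{"travel":[0.015,0,0],"rot":[0,0,0]},{"travel":[0,0,0],"rot":[0,0,0]}]'
python3 -m jog '[{"travel":[0.012,0,0],"rot":[0,0,0]},{"travel":[0,0,0],"rot":[0,0,0]}]'
```

```text
clock: 37.42
eef_pos: [0.6584, 0.1206, 0.1966]
ee_rot: [-0.001, 0.999, -0.054, -0.002]
wrist_force: [-3.9, 0.1, 5.8]
opening: 0.0353
grip_force: 25.0
clock: 37.67
eef_pos: [0.6593, 0.1205, 0.1966]
ee_rot: [-0.001, 0.999, -0.054, -0.004]
wrist_force: [-9.8, 1.2, 11.2]
opening: 0.0359
grip_force: 25.0
clock: 37.92
eef_pos: [0.66, 0.1203, 0.1966]
ee_rot: [-0.001, 0.999, -0.054, -0.006]
wrist_force: [-14.4, 0.8, 14.8]
opening: 0.0357
grip_force: 25.0
```

Fence contact. I'll ease the down force and push to the side stop.

```bash
python3 -m jog '[{"travel":[-0.012,-0.015,-0.015],"rot":[0,0,0]},{"travel":[0,-0.015,0],"rot":[0,0,0]},{"travel":[0,0,0],"rot":[0,0,0]}]'
python3 -m jog '[{"travel":[0,-0.015,0],"rot":[0,0,0]},{"travel":[0,0,0],"rot":[0,0,0]}]'
python3 -m jog '[{"travel":[0,-0.012,0],"rot":[0,0,0]},{"travel":[0,0,0],"rot":[0,0,0]}]'
```

```text
clock: 38.3
eef_pos: [0.6596, 0.1234, 0.197]
ee_rot: [0.001, 0.999, -0.054, -0.004]
wrist_force: [-6.0, -1.4, 1.0]
opening: 0.0355
grip_force: 25.0
clock: 38.55
eef_pos: [0.6598, 0.1246, 0.1969]
ee_rot: [0.002, 0.998, -0.055, -0.004]
wrist_force: [-6.2, -3.5, 1.9]
opening: 0.0358
grip_force: 25.0
clock: 38.8
eef_pos: [0.6599, 0.1251, 0.1969]
ee_rot: [0.003, 0.998, -0.055, -0.004]
wrist_force: [-6.1, -5.7, 2.5]
opening: 0.0357
grip_force: 25.0
```

```bash
python3 -m jog '[{"travel":[0,-0.012,0],"rot":[0,0,0]},{"travel":[0,0,0],"rot":[0,0,0]}]'
python3 -m jog '[{"travel":[0,-0.008,0],"rot":[0,0,0]},{"travel":[0,0,0],"rot":[0,0,0]}]'
python3 -m jog '[{"travel":[-0.005,0.01,0],"rot":[0,0,0]},{"travel":[0,0,0],"rot":[0,0,0]}]'
```

```text
clock: 39.05
eef_pos: [0.66, 0.1255, 0.197]
ee_rot: [0.004, 0.998, -0.056, -0.004]
wrist_force: [-8.9, -8.5, 2.9]
opening: 0.0359
grip_force: 25.0
clock: 39.3
eef_pos: [0.6601, 0.1257, 0.197]
ee_rot: [0.004, 0.998, -0.056, -0.005]
wrist_force: [-7.7, -9.5, 4.2]
opening: 0.0358
grip_force: 25.0
clock: 39.55
eef_pos: [0.6597, 0.1254, 0.197]
ee_rot: [0.003, 0.998, -0.056, -0.004]
wrist_force: [-6.2, -7.1, -0.1]
opening: 0.0361
grip_force: 25.0
```

```bash
python3 -m jog '[{"travel":[0,0,0],"rot":[0,0,0]},{"travel":[0,0,0],"rot":[0,0,0]},{"travel":[0,0,0],"rot":[0,0,0]},{"travel":[0,0,-0.2],"rot":[0,0,0]},{"travel":[0,0,-0.4],"rot":[0,0,0]},{"travel":[-0.2,0,-0.4],"rot":[0,0,0]},{"travel":[-0.3,0,0],"rot":[0,0,0]},{"travel":[-0.2,0,0],"rot":[0,0,0]},{"travel":[0,0,0],"rot":[0,0,0]},{"travel":[0,0,0],"rot":[0,0,0]}]' -0.2
python3 -c "
from h import *
c=shot('wrist');rects(c,'blue',.009,30);im=c['color'][:240,100:460,::-1];cv2.imwrite('pics/w7.png',cv2.resize(im,None,fx=2,fy=2,interpolation=2))
find(c);delta(.452,-.05,.3,np.radians(103.7))"
```

```text
clock: 40.8
eef_pos: [0.5595, 0.1416, 0.3452]
ee_rot: [-0.001, 0.999, -0.054, 0.0]
wrist_force: [-0.6, -0.4, -0.1]
opening: 0.0523
grip_force: 0.0
blue xy mm 650.0 80.7 size 33.1 4.1 longdir -3.7 px [329. 107.]
blue xy mm 657.5 145.4 size 32.0 3.1 longdir -6.8 px [265. 107.]
blue xy mm 686.5 126.8 size 215.0 5.5 longdir 83.8 px [281.  73.]
wood xy 657.9 124.1 size 48.2 34.2 longdir -6.7 px [286. 102.]
wood xy 665.0 189.2 size 47.9 36.1 longdir -6.2 px [219. 101.]
{'travel': array([-0.576,  1.346,  0.299]), 'yawnow': np.float64(-96.2), 'tilt': array([-0.0005, -0.0001,  0.    ]), 'rz': np.float64(-0.1658), 'deg': np.float64(19.9)} p [0.5597 0.1413 0.345 ]
```

View pics/w7.png

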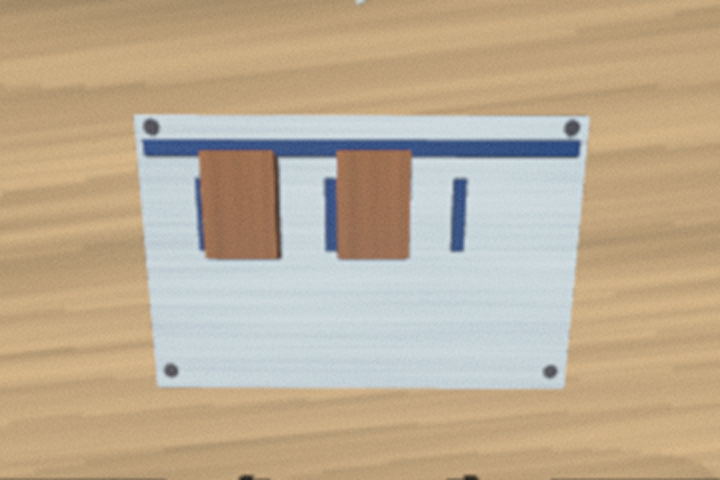

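Both blanks, at (240,205) and (373,205), touch the fence line and their bars. Next is wood1.

```bash
python3 -m jog '[{"travel":[-0.144,0.337,0],"rot":[0,0,0]},{"travel":[-0.144,0.337,0],"rot":[0,0,0]},{"travel":[-0.144,0.336,0],"rot":[0,0,0]},{"travel":[-0.144,0.336,0],"rot":[0,0,0]},{"travel":[0,0,0.15],"rot":[0,0,-0.083]},{"travel":[0,0,0.15],"rot":[0,0,-0.083]},{"travel":[0,0,0],"rot":[0,0,0]},{"travel":[0,0,0],"rot":[0,0,0]}]' -0.25
python3 -c "
from h import *
c=shot('wrist');find(c,250);delta(.452,-.05,.19,np.radians(103.7))"
```

```text
clock: 41.85
eef_pos: [0.4519, -0.0505, 0.3004]
ee_rot: [0.0, 0.993, 0.118, -0.0]
wrist_force: [0.7, 0.2, 1.4]
opening: 0.0544
grip_force: 0.0
wood xy 452.8 -49.1 size 50.4 33.8 longdir 14.4 px [279. 211.]
{'travel': array([ 0.001, -0.002,  0.737]), 'yawnow': np.float64(-76.4), 'tilt': array([-0.0001, -0.0001, -0.    ]), 'rz': np.float64(-0.0012), 'deg': np.float64(0.1)} p [ 0.452  -0.0504  0.3005]
```

```bash
python3 -m jog '[{"travel":[0.005,-0.006,0.24],"rot":[0,0,-0.006]},{"travel":[0,0,0.24],"rot":[0,0,0]},{"travel":[0,0,0.24],"rot":[0,0,0]},{"travel":[0,0,0],"rot":[0,0,0]},{"travel":[0,0,0],"rot":[0,0,0]}]' -0.25 25
python3 -m jog '[{"travel":[0,0,0],"rot":[0,0,0]},{"travel":[0,0,0],"rot":[0,0,0]},{"travel":[0,0,0],"rot":[0,0,0]},{"travel":[0,0,0],"rot":[0,0,0]},{"travel":[0,0,-0.3],"rot":[0,0,0]},{"travel":[0,0,-0.3],"rot":[0,0,0]},{"travel":[0,0,0],"rot":[0,0,0]}]' 1 25
python3 -c "
from h import *
delta(.644,.056,.215,np.radians(83.8))"
```

```text
clock: 42.52
eef_pos: [0.4525, -0.0493, 0.1929]
ee_rot: [-0.0, 0.992, 0.125, 0.0]
wrist_force: [-0.3, 0.9, -0.4]
opening: 0.0541
grip_force: 0.0
clock: 43.4
eef_pos: [0.4532, -0.0496, 0.2845]
ee_rot: [-0.003, 0.992, 0.126, 0.003]
wrist_force: [0.3, 0.9, -1.0]
opening: 0.0354
grip_force: 25.0
{'travel': array([ 1.404, -0.361,  0.476]), 'yawnow': np.float64(-75.5), 'tilt': array([-0.0028, -0.0036, -0.    ]), 'rz': np.float64(0.1722), 'deg': np.float64(-20.7)} p [ 0.4532 -0.0496  0.2845]
```

```bash
python3 -m jog '[{"travel":[0.351,-0.09,0],"rot":[0,0,0]},{"travel":[0.351,-0.09,0],"rot":[0,0,0]},{"travel":[0.351,-0.09,0],"rot":[0,0,0]},{"travel":[0.351,-0.09,0],"rot":[0,0,0]},{"travel":[0,0,0],"rot":[0,0,0.086]},{"travel":[0,0,0.2],"rot":[0,0,0.086]},{"travel":[0,0,0.2],"rot":[0,0,0]},{"travel":[0,0,0.05],"rot":[0,0,0]},{"travel":[0,0,0],"rot":[0,0,0]},{"travel":[0,0,0],"rot":[0,0,0]}]' 1 25
python3 -c "
from h import *
delta(.644,.056,.199,np.radians(83.8))"
```

```text
clock: 44.65
eef_pos: [0.6352, 0.0512, 0.2152]
ee_rot: [-0.001, 0.998, -0.055, -0.001]
wrist_force: [-0.6, 0.4, 0.2]
opening: 0.036
grip_force: 25.0
{'travel': array([ 0.055, -0.038,  0.108]), 'yawnow': np.float64(-96.3), 'tilt': array([-0.0006,  0.0012,  0.    ]), 'rz': np.float64(-0.0009), 'deg': np.float64(0.1)} p [0.6352 0.0512 0.2152]
```

```bash
python3 -m jog '[{"travel":[0.055,-0.035,0.08],"rot":[0,0,0]},{"travel":[0,0,0.035],"rot":[0,0,0]},{"travel":[0,0,0],"rot":[0,0,0]},{"travel":[0,0,0],"rot":[0,0,0]}]' 1 25
python3 -m jog '[{"travel":[0,0,0.01],"rot":[0,0,0]},{"travel":[0,0,0],"rot":[0,0,0]}]'
```

```text
clock: 45.15
eef_pos: [0.6433, 0.0556, 0.1969]
ee_rot: [-0.0, 0.998, -0.055, -0.002]
wrist_force: [-0.7, 0.0, -0.6]
opening: 0.0356
grip_force: 25.0
clock: 45.4
eef_pos: [0.6433, 0.0554, 0.1964]
ee_rot: [-0.001, 0.998, -0.055, -0.002]
wrist_force: [-2.5, 0.4, 4.7]
opening: 0.0357
grip_force: 25.0
```

```bash
python3 -m jog '[{"travel":[0.02,0,-0.005],"rot":[0,0,0]},{"travel":[0.02,0,0],"rot":[0,0,0]},{"travel":[0,0,0],"rot":[0,0,0]}]'
python3 -m jog '[{"travel":[0.015,0,0],"rot":[0,0,0]},{"travel":[0,0,0],"rot":[0,0,0]}]'
python3 -m jog '[{"travel":[0.015,0,0],"rot":[0,0,0]},{"travel":[0,0,0],"rot":[0,0,0]}]'
```

```text
clock: 45.78
eef_pos: [0.6495, 0.0551, 0.1964]
ee_rot: [-0.001, 0.998, -0.055, -0.002]
wrist_force: [-2.2, 1.0, 3.9]
opening: 0.036
grip_force: 25.0
clock: 46.02
eef_pos: [0.6515, 0.0548, 0.1964]
ee_rot: [-0.001, 0.998, -0.055, -0.002]
wrist_force: [-3.6, 0.8, 5.7]
opening: 0.0356
grip_force: 25.0
clock: 46.28
eef_pos: [0.6531, 0.0545, 0.1964]
ee_rot: [-0.001, 0.998, -0.055, -0.004]
wrist_force: [-5.9, -0.1, 8.0]
opening: 0.0357
grip_force: 25.0
```

```bash
python3 -m jog '[{"travel":[0.012,0,-0.005],"rot":[0,0,0]},{"travel":[0,0,0],"rot":[0,0,0]}]'
python3 -m jog '[{"travel":[0,-0.015,-0.01],"rot":[0,0,0]},{"travel":[0,-0.015,0],"rot":[0,0,0]},{"travel":[0,0,0],"rot":[0,0,0]}]'
python3 -m jog '[{"travel":[0,-0.012,0],"rot":[0,0,0]},{"travel":[0,0,0],"rot":[0,0,0]}]'
```

```text
clock: 46.52
eef_pos: [0.6539, 0.0545, 0.1965]
ee_rot: [-0.001, 0.998, -0.055, -0.005]
wrist_force: [-9.3, 1.8, 8.6]
opening: 0.0358
grip_force: 25.0
clock: 46.9
eef_pos: [0.6541, 0.0573, 0.1968]
ee_rot: [0.001, 0.998, -0.056, -0.005]
wrist_force: [-6.1, -2.6, 0.9]
opening: 0.0355
grip_force: 25.0
clock: 47.15
eef_pos: [0.6543, 0.0587, 0.1967]
ee_rot: [0.001, 0.998, -0.056, -0.005]
wrist_force: [-5.9, -3.9, 0.9]
opening: 0.0355
grip_force: 25.0
```

```bash
python3 -m jog '[{"travel":[0,-0.012,0],"rot":[0,0,0]},{"travel":[0,0,0],"rot":[0,0,0]}]'
python3 -m jog '[{"travel":[0,-0.012,0],"rot":[0,0,0]},{"travel":[0,0,0],"rot":[0,0,0]}]'
python3 -m jog '[{"travel":[0,-0.01,0],"rot":[0,0,0]},{"travel":[0,0,0],"rot":[0,0,0]}]'
python3 -m jog '[{"travel":[-0.005,0.012,0],"rot":[0,0,0]},{"travel":[0,0,0],"rot":[0,0,0]}]'
```

```text
clock: 47.4
eef_pos: [0.6543, 0.0592, 0.1968]
ee_rot: [0.002, 0.998, -0.056, -0.005]
wrist_force: [-6.6, -4.3, 0.8]
opening: 0.0357
grip_force: 25.0
clock: 47.65
eef_pos: [0.6544, 0.0596, 0.1968]
ee_rot: [0.003, 0.998, -0.057, -0.005]
wrist_force: [-6.8, -7.5, 0.8]
opening: 0.0356
grip_force: 25.0
clock: 47.9
eef_pos: [0.6544, 0.06, 0.1969]
ee_rot: [0.004, 0.998, -0.057, -0.005]
wrist_force: [-7.0, -9.9, 0.6]
opening: 0.0357
grip_force: 25.0
clock: 48.15
eef_pos: [0.6541, 0.0595, 0.1968]
ee_rot: [0.003, 0.998, -0.057, -0.004]
wrist_force: [-5.1, -7.0, -1.4]
opening: 0.0353
grip_force: 25.0
```

```bash
python3 -m jog '[{"travel":[0,0,0],"rot":[0,0,0]},{"travel":[0,0,0],"rot":[0,0,0]},{"travel":[0,0,0],"rot":[0,0,0]},{"travel":[0,0,-0.2],"rot":[0,0,0]},{"travel":[0,0,-0.4],"rot":[0,0,0]},{"travel":[-0.2,0,-0.4],"rot":[0,0,0]},{"travel":[-0.3,-0.1,0],"rot":[0,0,0]},{"travel":[-0.2,-0.2,0],"rot":[0,0,0]},{"travel":[0,0,0],"rot":[0,0,0]},{"travel":[0,0,0],"rot":[0,0,0]}]' -0.2
python3 -c "
from h import *
c=shot('wrist');rects(c,'blue',.009,30);im=c['color'][:240,100:460,::-1];cv2.imwrite('pics/w8.png',cv2.resize(im,None,fx=2,fy=2,interpolation=2))
find(c);delta(.43,.40,.40,0)"
```

```text
clock: 49.4
eef_pos: [0.5595, 0.1201, 0.3453]
ee_rot: [-0.001, 0.999, -0.055, -0.001]
wrist_force: [0.7, -1.3, 0.3]
opening: 0.0523
grip_force: 0.0
blue xy mm 649.7 80.2 size 32.1 4.7 longdir -7.1 px [308. 108.]
blue xy mm 679.9 63.9 size 88.0 5.5 longdir 83.7 px [323.  74.]
blue xy mm 692.1 175.3 size 118.1 5.5 longdir 83.7 px [209.  74.]
wood xy 651.2 59.0 size 48.0 35.6 longdir -6.3 px [331. 103.]
wood xy 658.4 124.5 size 48.0 33.8 longdir -6.3 px [264. 103.]
wood xy 665.4 188.8 size 48.0 36.8 longdir -6.3 px [197. 102.]
{'travel': array([-1.067, -1.765, -0.361]), 'yawnow': np.float64(-96.3), 'tilt': array([-0.0003,  0.0013, -0.    ]), 'rz': np.float64(0.6971), 'deg': np.float64(-83.7)} p [0.5597 0.1192 0.3453]
```

View pics/w8.png

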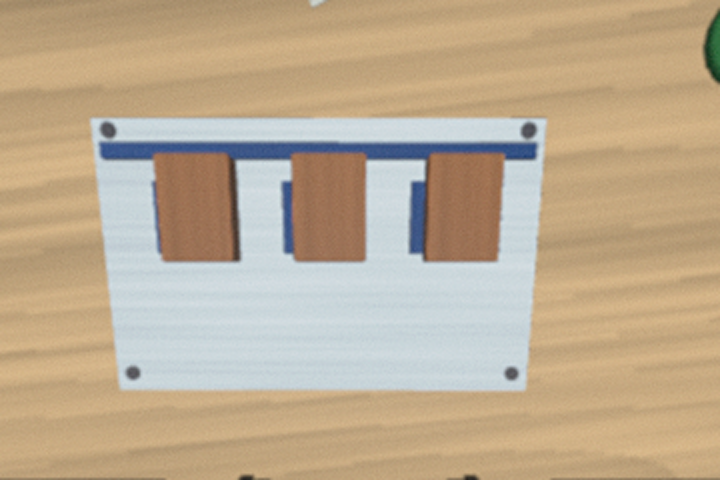

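All three wood blanks lie home at (200,207), (328,207) and (463,207), all at -6.3°, with equal fence overlap. Now the key.

```bash
python3 -m jog '[{"travel":[-0.178,-0.294,-0.06],"rot":[0,0,0]},{"travel":[-0.178,-0.294,-0.06],"rot":[0,0,0]},{"travel":[-0.178,-0.294,-0.06],"rot":[0,0,0]},{"travel":[-0.178,-0.294,-0.06],"rot":[0,0,0]},{"travel":[-0.178,-0.294,-0.06],"rot":[0,0,0]},{"travel":[-0.177,-0.295,-0.06],"rot":[0,0,0]},{"travel":[0,0,0],"rot":[0,0,0]},{"travel":[0,0,0],"rot":[0,0,0]},{"travel":[0,0,0],"rot":[0,0,0]}]' -0.5
python3 -c "
from h import *
s=sensors.get_state();print(s['eef_pos'],s['ee_rot'],s['joints'].round(2))
c=shot('wrist');np.savez('k.npz',color=c['color'],K=c['K'],Rwc=c['Rwc'],o=c['o']);im=c['color'][:250,170:390,::-1];cv2.imwrite('pics/w9.png',cv2.resize(im,None,fx=2.4,fy=2.4,interpolation=2))
"
```

```text
clock: 50.58
eef_pos: [0.431, 0.3984, 0.3997]
ee_rot: [-0.0, 0.998, -0.057, -0.002]
wrist_force: [0.5, -0.7, -0.4]
opening: 0.0654
grip_force: 0.0
[0.43096779 0.39838096 0.39965817] [-2.65267936e-04  9.98365603e-01 -5.71213125e-02 -1.79088401e-03] [-1.72  0.33  1.14  1.65 -0.31  1.36 -2.21]
```

View pics/w9.png

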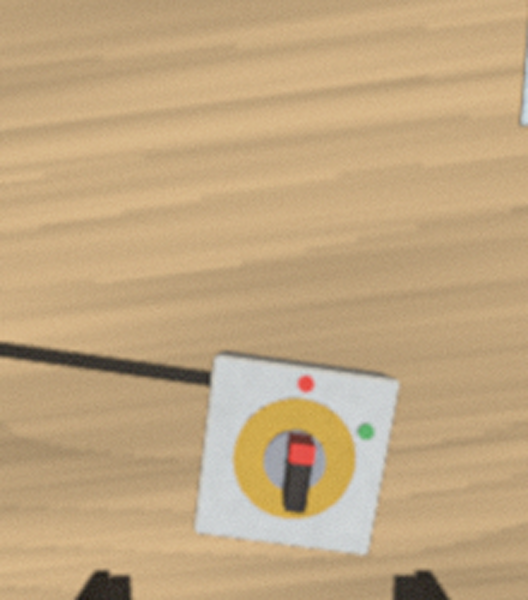

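The box top spans crop corners (215,355) to (368,555). The red dot is at (306,384), the green dot at (366,431), the yellow ring centre near (294,458), and the key's red end at (301,453).

```bash
python3 - <<'E'
from h import *
c=dict(np.load('k.npz'))
f=lambda p:np.array(p,float)/2.4+[170,0]
C=plane(c,f([[215,355],[398,380],[368,555],[196,530]]),.045)[:,:2]*1e3
print("corners",C.round(1),"ctr",C.mean(0).round(1),"sides",np.linalg.norm(C-np.roll(C,1,0),axis=1).round(1))
hsv=cv2.cvtColor(c['color'],cv2.COLOR_RGB2HSV);H,S,V=[hsv[:,:,i].astype(int) for i in range(3)]
roi=np.zeros(H.shape,bool);roi[140:240,245:345]=1
box=np.zeros(H.shape,np.uint8);cv2.fillPoly(box,[f([[215,355],[398,380],[368,555],[196,530]]).astype(int)],1);roi&=box>0
def cen(m,z):
    k=max(cv2.findContours((m&roi).astype(np.uint8),0,1)[0],key=cv2.contourArea)
    return k
ye=cen((H>15)&(H<30)&(S>100),.045);P=plane(c,ye[:,0],.045)[:,:2]*1e3
print("ring",cv2.minEnclosingCircle(P.astype(np.float32)),cv2.fitEllipse(P.astype(np.float32)))
ctr=C.mean(0)
rd=((H<8)|(H>172))&(S>110)&(V>110)
n,l,st,ce=cv2.connectedComponentsWithStats((rd&roi).astype(np.uint8))
for i in range(1,n):
    if st[i,4]>5: print("red",ce[i],st[i,4],(plane(c,ce[i],.045)[0]*1e3).round(1),(plane(c,ce[i],.09)[0]*1e3).round(1))
g=(H>45)&(H<85)&(S>70);ys,xs=np.where(g&roi);gp=plane(c,[xs.mean(),ys.mean()],.045)[0]*1e3;print("green",gp.round(1))
bl=((V<75)|rd)&roi;bl[:175]=0
k=max(cv2.findContours(bl.astype(np.uint8),0,1)[0],key=cv2.contourArea);print("bow px",cv2.minAreaRect(k),"mm z.09",cv2.minAreaRect((plane(c,k[:,0],.09)[:,:2]*1e3).astype(np.float32)))
E
```

```text
corners [[486.5 413.9]
 [465.1 329.5]
 [379.6 350.1]
 [402.6 434.6]] ctr [433.4 382. ] sides [86.4 87.1 88.  87.6]
ring ((433.072509765625, 382.446533203125), 29.378416061401367) ((433.06427001953125, 382.4950256347656), (57.60324478149414, 57.66884994506836), 39.48143005371094)
red [297.  159.5] 28 [468.9 373.4  45. ] [473.2 375.7  90. ]
red [295.00961538 188.57692308] 104 [435.8 379.   45. ] [444.6 380.6  90. ]
green [442.8 346.9  45. ]
bow px ((294.19671630859375, 197.8360595703125), (10.502145767211914, 28.247150421142578), 5.194429397583008) mm z.09 ((434.95428466796875, 382.40155029296875), (10.632741928100586, 29.355382919311523), 78.88346099853516)
```

```bash
python3 -m jog '[{"travel":[0,0,0],"rot":[0,0,-0.086]},{"travel":[0,0,0],"rot":[0,0,-0.086]},{"travel":[0,0,0],"rot":[0,0,-0.086]},{"travel":[0,0,0],"rot":[0,0,-0.086]},{"travel":[0,0,0],"rot":[0,0,-0.086]},{"travel":[0,0,0],"rot":[0,0,-0.086]},{"travel":[0,0,0],"rot":[0,0,-0.086]},{"travel":[0,0,0],"rot":[0,0,-0.086]},{"travel":[0,0,0],"rot":[0,0,-0.086]},{"travel":[0,0,0],"rot":[0,0,-0.086]},{"travel":[0,0,0],"rot":[0,0,-0.086]},{"travel":[0,0,0],"rot":[0,0,-0.086]}]' -0.5
python3 -m jog '[{"travel":[0,0,0],"rot":[0,0,-0.086]},{"travel":[0,0,0],"rot":[0,0,-0.086]},{"travel":[0,0,0],"rot":[0,0,-0.086]},{"travel":[0,0,0],"rot":[0,0,-0.086]},{"travel":[0,0,0],"rot":[0,0,-0.086]},{"travel":[0,0,0],"rot":[0,0,0]},{"travel":[0,0,0],"rot":[0,0,0]}]' -0.5
python3 -c "
from h import *
delta(.4332,.3823,.27,np.radians(78.5));print(sensors.get_state()['joints'].round(2))"
```

```text
clock: 52.12
eef_pos: [0.4302, 0.3992, 0.3997]
ee_rot: [-0.002, 0.517, 0.856, -0.0]
wrist_force: [-0.2, -0.7, 0.4]
opening: 0.0653
grip_force: 0.0
clock: 53.0
eef_pos: [0.4298, 0.3999, 0.3997]
ee_rot: [-0.002, 0.097, 0.995, 0.0]
wrist_force: [0.9, 0.2, -0.1]
opening: 0.0652
grip_force: 0.0
{'travel': array([-0.048, -0.111,  0.865]), 'yawnow': np.float64(78.9), 'tilt': array([ 0.0003, -0.002 , -0.    ]), 'rz': np.float64(0.0032), 'deg': np.float64(-0.4)} p [0.4298 0.3999 0.3997]
[-1.36  0.21  0.65  1.64 -0.14  1.33  0.7 ]
```

```bash
python3 -m jog '[{"travel":[-0.048,-0.111,0],"rot":[0,-0.002,0]},{"travel":[0,0,0],"rot":[0,0,0]},{"travel":[0,0,0],"rot":[0,0,0]}]' -0.5
python3 - <<'E'
from h import *
c=shot('wrist');hsv=cv2.cvtColor(c['color'],cv2.COLOR_RGB2HSV);H,S,V=[hsv[:,:,i].astype(int) for i in range(3)]
u,v=proj(c,[.4332,.3823,.045])[0].round().astype(int);roi=np.zeros(H.shape,bool);roi[v-26:v+26,u-26:u+26]=1
print(u,v)
m=((H>18)&(H<30)&(S>135)&roi).astype(np.uint8);k=max(cv2.findContours(m,0,1)[0],key=cv2.contourArea)
P=(plane(c,k[:,0],.045)[:,:2]*1e3).astype(np.float32);print(cv2.minEnclosingCircle(P),cv2.fitEllipse(P))
rd=((H<8)|(H>172))&(S>110)&(V>110);bl=((V<75)|rd)&roi
k=max(cv2.findContours(bl.astype(np.uint8),0,1)[0],key=cv2.contourArea);print(cv2.minAreaRect((plane(c,k[:,0],.09)[:,:2]*1e3).astype(np.float32)))
delta(.4332,.3823,.246,np.radians(78.5))
E
```

```text
clock: 53.38
eef_pos: [0.4334, 0.3825, 0.3998]
ee_rot: [-0.0, 0.095, 0.995, 0.001]
wrist_force: [-0.0, 0.3, -0.1]
opening: 0.0655
grip_force: 0.0
278 195
((432.9387512207031, 382.6110534667969), 28.821414947509766) ((432.54248046875, 382.6206359863281), (52.56211471557617, 53.462947845458984), 162.66424560546875)
((430.9384460449219, 382.6305847167969), (8.289443016052246, 33.592403411865234), 78.81571197509766)
{'travel': array([-1.000e-03, -5.000e-03,  1.025e+00]), 'yawnow': np.float64(79.1), 'tilt': array([ 0.0005, -0.0001, -0.    ]), 'rz': np.float64(0.0051), 'deg': np.float64(-0.6)} p [0.4332 0.3829 0.3998]
```

```bash
python3 -m jog '[{"travel":[0,0,0.3],"rot":[0,0,0.003]},{"travel":[0,0,0.3],"rot":[0,0,0]},{"travel":[0,0,0.25],"rot":[0,0,0]},{"travel":[0,0,0.17],"rot":[0,0,0]},{"travel":[0,0,0],"rot":[0,0,0]},{"travel":[0,0,0],"rot":[0,0,0]}]' -0.5
python3 -c "
from h import *
delta(.433,.3825,.246,np.radians(78.8))"
```

```text
clock: 54.18
eef_pos: [0.4337, 0.3834, 0.2478]
ee_rot: [0.001, 0.098, 0.995, 0.001]
wrist_force: [0.3, 0.2, 0.5]
opening: 0.0652
grip_force: 0.0
{'travel': array([ 0.003, -0.007,  0.012]), 'yawnow': np.float64(78.8), 'tilt': array([0.0009, 0.0004, 0.    ]), 'rz': np.float64(-0.0002), 'deg': np.float64(0.0)} p [0.4337 0.3834 0.2478]
```

```bash
python3 -m jog '[{"travel":[0.003,-0.005,0.01],"rot":[0,0,0]},{"travel":[0,0,0],"rot":[0,0,0]},{"travel":[0,0,0],"rot":[0,0,0]},{"travel":[0,0,0],"rot":[0,0,0]},{"travel":[0,0,0],"rot":[0,0,0]},{"travel":[0,0,0],"rot":[0,0,0]}]' 1 15
python3 -m jog '[{"travel":[0,0,0.008],"rot":[0,0,0]},{"travel":[0,0,0],"rot":[0,0,0]},{"travel":[0,0,0],"rot":[0,0,0]}]'
python3 -c "
from h import *
delta(.433,.3825,.246,np.radians(78.8));s=sensors.get_state();print(s['wrist_force'].round(1),s['wrist_torque'].round(2),s['opening'])"
```

```text
clock: 54.92
eef_pos: [0.4327, 0.3822, 0.2452]
ee_rot: [0.0, 0.098, 0.995, 0.0]
wrist_force: [0.8, -0.2, -0.9]
opening: 0.0131
grip_force: 0.0
clock: 55.3
eef_pos: [0.4327, 0.3824, 0.2439]
ee_rot: [0.0, 0.098, 0.995, 0.0]
wrist_force: [0.8, 1.1, -0.7]
opening: 0.0096
grip_force: 15.0
{'travel': array([-0.002,  0.001, -0.014]), 'yawnow': np.float64(78.8), 'tilt': array([ 0.0004,  0.0001, -0.    ]), 'rz': np.float64(-0.0002), 'deg': np.float64(0.0)} p [0.4327 0.3824 0.2439]
[ 0.8  1.1 -0.7] [ 0.27 -0.05  0.01] 0.00959944704628106
```

```bash
for i in 1; do python3 -m jog '[{"travel":[0,0,0.007],"rot":[0,0,0]},{"travel":[0,0,0],"rot":[0,0,0]}]'; done
python3 -m jog '[{"travel":[0,0,0.007],"rot":[0,0,0]},{"travel":[0,0,0],"rot":[0,0,0]}]'
```

```text
clock: 55.55
eef_pos: [0.4327, 0.3824, 0.2429]
ee_rot: [0.0, 0.098, 0.995, 0.0]
wrist_force: [0.4, 1.4, 0.4]
opening: 0.0099
grip_force: 15.0
clock: 55.8
eef_pos: [0.4327, 0.3824, 0.2419]
ee_rot: [0.0, 0.098, 0.995, 0.0]
wrist_force: [0.6, 1.3, 0.8]
opening: 0.0102
grip_force: 15.0
```

```bash
python3 -m jog '[{"travel":[0,0,0.007],"rot":[0,0,0]},{"travel":[0,0,0],"rot":[0,0,0]}]'
python3 -m jog '[{"travel":[0,0,0.005],"rot":[0,0,0]},{"travel":[0,0,0],"rot":[0,0,0]}]'
```

```text
clock: 56.05
eef_pos: [0.4327, 0.3824, 0.2408]
ee_rot: [0.0, 0.098, 0.995, 0.0]
wrist_force: [0.8, 2.0, 0.1]
opening: 0.0098
grip_force: 15.0
clock: 56.3
eef_pos: [0.4327, 0.3824, 0.2402]
ee_rot: [0.0, 0.098, 0.995, 0.0]
wrist_force: [0.4, 1.2, 1.3]
opening: 0.0098
grip_force: 15.0
```

```bash
python3 -m jog '[{"travel":[0,0,0.007],"rot":[0,0,0]},{"travel":[0,0,0],"rot":[0,0,0]}]'
python3 -m jog '[{"travel":[0,0,0.007],"rot":[0,0,0]},{"travel":[0,0,0],"rot":[0,0,0]}]'
python3 -m jog '[{"travel":[0,0,0.007],"rot":[0,0,0]},{"travel":[0,0,0],"rot":[0,0,0]}]'
```

```text
clock: 56.55
eef_pos: [0.4327, 0.3824, 0.2389]
ee_rot: [0.0, 0.098, 0.995, 0.0]
wrist_force: [0.1, 3.2, 1.8]
opening: 0.0101
grip_force: 15.0
clock: 56.8
eef_pos: [0.4327, 0.3824, 0.238]
ee_rot: [0.0, 0.098, 0.995, 0.0]
wrist_force: [0.2, 1.9, 2.0]
opening: 0.0099
grip_force: 15.0
clock: 57.05
eef_pos: [0.4328, 0.3824, 0.2379]
ee_rot: [-0.0, 0.098, 0.995, 0.001]
wrist_force: [-2.9, 0.2, 9.7]
opening: 0.0097
grip_force: 15.0
```

```bash
python3 -m jog '[{"travel":[0,0,-0.006],"rot":[0,0,0]},{"travel":[0,0,0],"rot":[0,0,0.03]},{"travel":[0,0,0],"rot":[0,0,0.03]},{"travel":[0,0,0],"rot":[0,0,0]}]'
python3 -c "
from h import *
delta(.433,.3825,.238,np.radians(14.8));s=sensors.get_state();print(s['wrist_torque'].round(2))"
python3 -m jog '[{"travel":[0,0,0],"rot":[0,0,0.04]},{"travel":[0,0,0],"rot":[0,0,0.04]},{"travel":[0,0,0],"rot":[0,0,0.04]},{"travel":[0,0,0],"rot":[0,0,0.04]},{"travel":[0,0,0],"rot":[0,0,0]}]'
python3 -c "
from h import *
delta(.433,.3825,.238,np.radians(14.8));s=sensors.get_state();print(s['wrist_torque'].round(2))"
```

```text
clock: 57.55
eef_pos: [0.4327, 0.3824, 0.238]
ee_rot: [0.0, 0.16, 0.987, 0.0]
wrist_force: [-2.1, 1.2, 4.9]
opening: 0.0098
grip_force: 15.0
{'travel': array([-0.001,  0.001,  0.   ]), 'yawnow': np.float64(71.6), 'tilt': array([0.0004, 0.    , 0.    ]), 'rz': np.float64(0.4735), 'deg': np.float64(-56.8)} p [0.4327 0.3824 0.238 ]
[0.51 0.21 0.  ]
clock: 58.18
eef_pos: [0.4328, 0.3825, 0.238]
ee_rot: [0.0, 0.321, 0.947, 0.0]
wrist_force: [-1.2, 2.1, 4.6]
opening: 0.0099
grip_force: 15.0
{'travel': array([-0.001,  0.001,  0.   ]), 'yawnow': np.float64(52.5), 'tilt': array([ 0.0005, -0.0001,  0.    ]), 'rz': np.float64(0.3141), 'deg': np.float64(-37.7)} p [0.4328 0.3825 0.238 ]
[0.52 0.25 0.05]
```

```bash
python3 -m jog '[{"travel":[0,0,0],"rot":[0,0,0.04]},{"travel":[0,0,0],"rot":[0,0,0.04]},{"travel":[0,0,0],"rot":[0,0,0.04]},{"travel":[0,0,0],"rot":[0,0,0.04]},{"travel":[0,0,0],"rot":[0,0,0.04]},{"travel":[0,0,0],"rot":[0,0,0.04]},{"travel":[0,0,0],"rot":[0,0,0.04]},{"travel":[0,0,0],"rot":[0,0,0]}]'
python3 -c "
from h import *
delta(.433,.3825,.238,np.radians(14.8));s=sensors.get_state();print(s['wrist_torque'].round(2))"
for k in 1; do python3 -m jog '[{"travel":[0,0,0],"rot":[0,0,0.02]},{"travel":[0,0,0],"rot":[0,0,0]}]'; done
python3 -c "
from h import *
delta(.433,.3825,.238,np.radians(14.8));s=sensors.get_state();print(s['wrist_torque'].round(2))"
```

```text
clock: 59.18
eef_pos: [0.4328, 0.3825, 0.238]
ee_rot: [-0.0, 0.581, 0.814, 0.001]
wrist_force: [-0.4, 3.5, 4.7]
opening: 0.0099
grip_force: 15.0
{'travel': array([-0.001,  0.001, -0.   ]), 'yawnow': np.float64(18.9), 'tilt': array([ 0.0004, -0.0004, -0.    ]), 'rz': np.float64(0.0344), 'deg': np.float64(-4.1)} p [0.4328 0.3825 0.238 ]
[0.58 0.18 0.03]
clock: 59.42
eef_pos: [0.4328, 0.3825, 0.238]
ee_rot: [-0.0, 0.598, 0.801, 0.001]
wrist_force: [-0.3, 3.7, 3.9]
opening: 0.0095
grip_force: 15.0
{'travel': array([-0.   ,  0.001,  0.   ]), 'yawnow': np.float64(16.5), 'tilt': array([ 0.0004, -0.0005, -0.    ]), 'rz': np.float64(0.0144), 'deg': np.float64(-1.7)} p [0.4328 0.3825 0.238 ]
[0.64 0.14 0.01]
```

```bash
python3 -m jog '[{"travel":[0,0,0],"rot":[0,0,0.012]},{"travel":[0,0,0],"rot":[0,0,0]}]'
python3 -c "
from h import *
delta(.433,.3825,.238,np.radians(14.8));s=sensors.get_state();print(s['wrist_torque'].round(2))"
python3 -m jog '[{"travel":[0,0,0],"rot":[0,0,0.012]},{"travel":[0,0,0],"rot":[0,0,0]}]'
python3 -c "
from h import *
delta(.433,.3825,.238,np.radians(14.8));s=sensors.get_state();print(s['wrist_torque'].round(2))"
```

```text
clock: 59.68
eef_pos: [0.4328, 0.3825, 0.238]
ee_rot: [-0.0, 0.609, 0.793, 0.001]
wrist_force: [-0.7, 3.8, 5.5]
opening: 0.0095
grip_force: 15.0
{'travel': array([-0.   ,  0.001,  0.   ]), 'yawnow': np.float64(15.0), 'tilt': array([ 0.0004, -0.0004, -0.    ]), 'rz': np.float64(0.0015), 'deg': np.float64(-0.2)} p [0.4328 0.3825 0.238 ]
[0.72 0.12 0.24]
clock: 59.92
eef_pos: [0.4328, 0.3824, 0.238]
ee_rot: [-0.0, 0.619, 0.785, 0.001]
wrist_force: [-0.7, 3.9, 5.7]
opening: 0.0098
grip_force: 15.0
{'travel': array([0.   , 0.001, 0.   ]), 'yawnow': np.float64(13.5), 'tilt': array([ 0.0004, -0.0003, -0.    ]), 'rz': np.float64(-0.0109), 'deg': np.float64(1.3)} p [0.4328 0.3824 0.238 ]
[0.72 0.06 0.25]
```

The torque rose at the stop, at a yaw of about 15° against 15.8° expected. I'll let go and verify.

```bash
python3 -m jog '[{"travel":[0,0,0],"rot":[0,0,0]},{"travel":[0,0,0],"rot":[0,0,0]},{"travel":[0,0,0],"rot":[0,0,0]},{"travel":[0,0,0],"rot":[0,0,0]},{"travel":[0,0,-0.3],"rot":[0,0,0]},{"travel":[0,0,-0.4],"rot":[0,0,0]},{"travel":[0,0,-0.38],"rot":[0,0,0]},{"travel":[0,0,0],"rot":[0,0,0]},{"travel":[0,0,0],"rot":[0,0,0]}]' -0.5
python3 - <<'E'
from h import *
c=shot('wrist');u,v=proj(c,[.433,.3825,.045])[0].astype(int);print(u,v)
cr=c['color'][v-70:v+50,u-70:u+70,::-1];cv2.imwrite('pics/w10.png',cv2.resize(cr,None,fx=4,fy=4,interpolation=2))
s=shot('scene');cv2.imwrite('pics/s3.png',s['color'][:,:,::-1])
hsv=cv2.cvtColor(c['color'],cv2.COLOR_RGB2HSV);H,S,V=[hsv[:,:,i].astype(int) for i in range(3)]
roi=np.zeros(H.shape,bool);roi[v-30:v+24,u-26:u+26]=1
rd=((H<8)|(H>172))&(S>110)&(V>110);bl=((V<75)|rd)&roi
k=max(cv2.findContours(bl.astype(np.uint8),0,1)[0],key=cv2.contourArea)
for z in(.083,.09): print(z,cv2.minAreaRect((plane(c,k[:,0],z)[:,:2]*1e3).astype(np.float32)))
delta(.433,.3825,.4,0)
E
```

```text
clock: 61.05
eef_pos: [0.4324, 0.382, 0.3992]
ee_rot: [-0.0, 0.619, 0.785, -0.0]
wrist_force: [-0.7, -0.7, -0.4]
opening: 0.0651
grip_force: 0.0
279 195
0.083 ((431.2072448730469, 389.51580810546875), (7.344992160797119, 23.342918395996094), 13.485363006591797)
0.09 ((430.84124755859375, 390.97332763671875), (7.170660018920898, 22.788965225219727), 13.48535442352295)
{'travel': array([ 0.002,  0.006, -0.013]), 'yawnow': np.float64(13.5), 'tilt': array([-0.001 ,  0.0006,  0.    ]), 'rz': np.float64(0.1125), 'deg': np.float64(-13.5)} p [0.4321 0.382  0.3981]
```

View pics/w10.png

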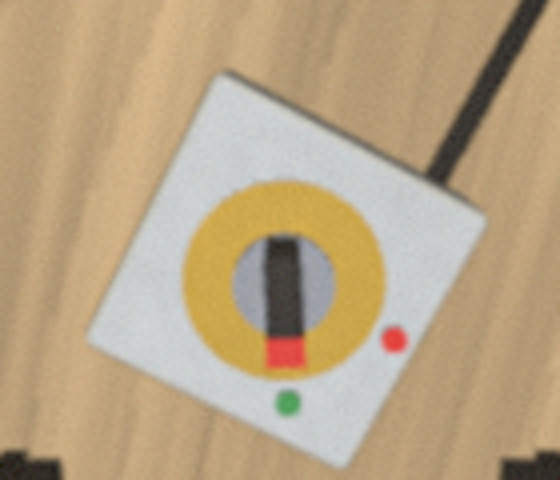

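View pics/s3.png

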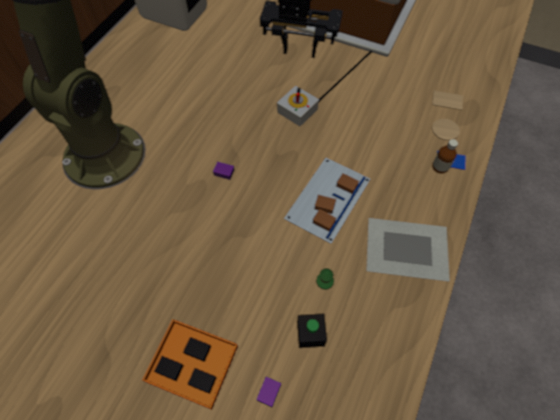

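The key's red end at (285,352) points at the green dot at (288,402). The scene view shows the middle wood blank was knocked out of its place, now at (326,204). I'll mend it first, then turn the key back and arm again, so the order holds.

```bash
python3 -c "
from h import *
delta(.555,.13,.36,None)"
```

```text
{'travel': array([-1.824,  0.405,  0.255]), 'yawnow': np.float64(13.5), 'tilt': array([-0.001 ,  0.0006,  0.    ])} p [0.4321 0.382  0.3981]
```

```bash
python3 -m jog '[{"travel":[-0.304,0.067,0.04],"rot":[0,0,0]},{"travel":[-0.304,0.067,0.04],"rot":[0,0,0]},{"travel":[-0.304,0.067,0.04],"rot":[0,0,0]},{"travel":[-0.304,0.067,0.04],"rot":[0,0,0]},{"travel":[-0.304,0.067,0.04],"rot":[0,0,0]},{"travel":[-0.304,0.067,0.04],"rot":[0,0,0]}]' -0.25
python3 -m jog '[{"travel":[0,0,0],"rot":[0,0,0.083]},{"travel":[0,0,0],"rot":[0,0,0.083]},{"travel":[0,0,0],"rot":[0,0,0.083]},{"travel":[0,0,0],"rot":[0,0,0.083]},{"travel":[0,0,0],"rot":[0,0,0.083]},{"travel":[0,0,0],"rot":[0,0,0.083]},{"travel":[0,0,0],"rot":[0,0,0.083]},{"travel":[0,0,0],"rot":[0,0,0.083]},{"travel":[0,0,0],"rot":[0,0,0.083]},{"travel":[0,0,0],"rot":[0,0,0.083]},{"travel":[0,0,0],"rot":[0,0,0.083]},{"travel":[0,0,0],"rot":[0,0,0]}]'
python3 - <<'E'
from h import *
c=shot('wrist');find(c,250);cv2.imwrite('pics/w11.png',cv2.resize(c['color'][:250,100:460,::-1],None,fx=2,fy=2,interpolation=2))
delta(.555,.13,.36,np.radians(83.8))
E
```

```text
clock: 61.9
eef_pos: [0.5551, 0.1289, 0.362]
ee_rot: [-0.001, 0.619, 0.785, -0.001]
wrist_force: [0.1, 0.1, 0.6]
opening: 0.0548
grip_force: 0.0
clock: 63.4
eef_pos: [0.5547, 0.1302, 0.3624]
ee_rot: [0.0, 0.999, -0.052, -0.001]
wrist_force: [0.2, -1.0, 0.2]
opening: 0.0546
grip_force: 0.0
wood xy 635.1 104.3 size 48.0 34.3 longdir 8.1 px [295. 120.]
wood xy 650.9 59.2 size 47.5 36.0 longdir -6.0 px [338.  98.]
wood xy 665.1 189.0 size 48.5 36.4 longdir -6.6 px [210.  99.]
{'travel': array([0.002, 0.001, 0.017]), 'yawnow': np.float64(-95.9), 'tilt': array([ 0.0004,  0.0007, -0.    ]), 'rz': np.float64(0.0026), 'deg': np.float64(-0.3)} p [0.5548 0.1302 0.3626]
```

View pics/w11.png

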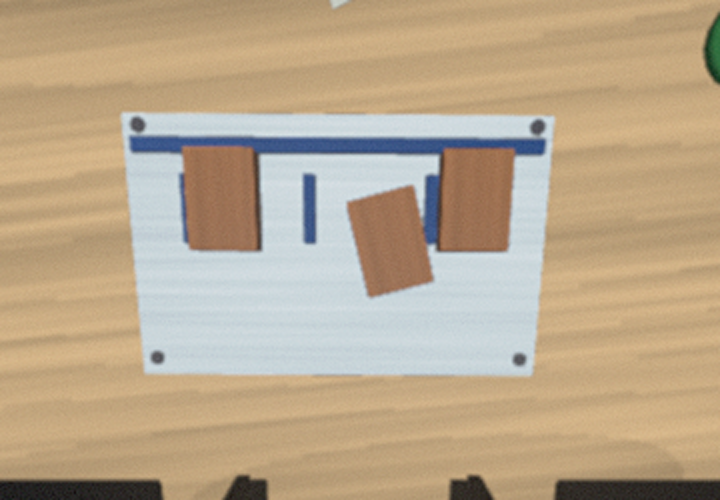

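Only the middle blank moved: it is at (390,240) in the crop, world (0.635,0.104), turned 14°. The lower neighbour is close, so I'll grip it lengthwise.

```bash
python3 -m jog '[{"travel":[0,0,0],"rot":[0,0,-0.0865]},{"travel":[0,0,0],"rot":[0,0,-0.0865]},{"travel":[0,0,0],"rot":[0,0,-0.0865]},{"travel":[0,0,0],"rot":[0,0,-0.0865]},{"travel":[0,0,0],"rot":[0,0,-0.0865]},{"travel":[0,0,0],"rot":[0,0,-0.0865]},{"travel":[0,0,0],"rot":[0,0,-0.0865]},{"travel":[0,0,0],"rot":[0,0,-0.0865]},{"travel":[0,0,0],"rot":[0,0,-0.0865]},{"travel":[0,0,0],"rot":[0,0,-0.0865]},{"travel":[0,0,0],"rot":[0,0,0]}]' -0.45 25
python3 -c "
from h import *
delta(.635,.104,.28,np.radians(8.1))"
```

```text
clock: 64.82
eef_pos: [0.555, 0.13, 0.3632]
ee_rot: [-0.0, 0.658, 0.753, -0.0]
wrist_force: [-0.4, 0.0, 0.1]
opening: 0.0629
grip_force: 0.0
{'travel': array([-0.244,  0.505,  0.554]), 'yawnow': np.float64(7.7), 'tilt': array([-0.0003, -0.0002, -0.    ]), 'rz': np.float64(-0.003), 'deg': np.float64(0.4)} p [0.555  0.13   0.3632]
```

```bash
python3 -m jog '[{"travel":[-0.122,0.252,0],"rot":[0,0,-0.003]},{"travel":[-0.122,0.252,0],"rot":[0,0,0]},{"travel":[0,0,0.2],"rot":[0,0,0]},{"travel":[0,0,0.25],"rot":[0,0,0]},{"travel":[0,0,0],"rot":[0,0,0]},{"travel":[0,0,0],"rot":[0,0,0]}]' -0.47 25
python3 -c "
from h import *
c=shot('wrist');find(c,255);delta(.635,.104,.195,np.radians(8.1))"
```

```text
clock: 65.58
eef_pos: [0.6355, 0.1044, 0.2973]
ee_rot: [0.0, 0.656, 0.755, 0.001]
wrist_force: [0.3, -0.6, 0.3]
opening: 0.064
grip_force: 0.0
wood xy 635.0 104.7 size 48.4 35.8 longdir 8.0 px [278. 213.]
wood xy 665.1 190.0 size 49.4 34.8 longdir -6.6 px [328. 120.]
{'travel': array([-0.002, -0.007,  0.686]), 'yawnow': np.float64(8.1), 'tilt': array([ 0.0013, -0.0003, -0.    ]), 'rz': np.float64(-0.0003), 'deg': np.float64(0.0)} p [0.6357 0.1044 0.298 ]
```

```bash
python3 -m jog '[{"travel":[0,0,0.25],"rot":[0,0,0]},{"travel":[0,0,0.25],"rot":[0,0,0]},{"travel":[0,0,0.18],"rot":[0,0,0]},{"travel":[0,0,0],"rot":[0,0,0]},{"travel":[0,0,0],"rot":[0,0,0]}]' -0.47 25
python3 -m jog '[{"travel":[0,0,0],"rot":[0,0,0]},{"travel":[0,0,0],"rot":[0,0,0]},{"travel":[0,0,0],"rot":[0,0,0]},{"travel":[0,0,0],"rot":[0,0,0]},{"travel":[0,0,-0.15],"rot":[0,0,0]},{"travel":[0,0,0],"rot":[0,0,0.06]},{"travel":[0,0,0],"rot":[0,0,0.06]},{"travel":[0,0,0],"rot":[0,0,0]}]' 1 25
python3 -c "
from h import *
delta(.6495,.1204,.196,np.radians(-6.3))"
```

```text
clock: 66.25
eef_pos: [0.6362, 0.1045, 0.1965]
ee_rot: [0.001, 0.655, 0.755, 0.002]
wrist_force: [1.1, -0.3, -0.6]
opening: 0.0641
grip_force: 0.0
clock: 67.25
eef_pos: [0.6353, 0.1045, 0.2176]
ee_rot: [0.0, 0.744, 0.668, 0.0]
wrist_force: [0.5, 0.3, -0.6]
opening: 0.0497
grip_force: 25.0
{'travel': array([0.115, 0.083, 0.144]), 'yawnow': np.float64(-6.2), 'tilt': array([ 0.0004, -0.0002,  0.    ]), 'rz': np.float64(0.0006), 'deg': np.float64(-0.1)} p [0.6353 0.1045 0.2176]
```

```bash
python3 -m jog '[{"travel":[0.115,0.083,0],"rot":[0,0,0]},{"travel":[0,0,0.08],"rot":[0,0,0]},{"travel":[0,0,0.06],"rot":[0,0,0]},{"travel":[0,0,0],"rot":[0,0,0]},{"travel":[0,0,0],"rot":[0,0,0]}]' 1 25
python3 -m jog '[{"travel":[0,0.02,0],"rot":[0,0,0]},{"travel":[0,0.02,0],"rot":[0,0,0]},{"travel":[0,0,0],"rot":[0,0,0]}]'
python3 -m jog '[{"travel":[0,0.015,0],"rot":[0,0,0]},{"travel":[0,0,0],"rot":[0,0,0]}]'
```

```text
clock: 67.88
eef_pos: [0.6489, 0.1194, 0.1952]
ee_rot: [-0.0, 0.745, 0.667, -0.0]
wrist_force: [0.3, -0.0, 0.1]
opening: 0.0498
grip_force: 25.0
clock: 68.25
eef_pos: [0.6556, 0.1194, 0.1957]
ee_rot: [0.0, 0.745, 0.667, 0.0]
wrist_force: [0.1, -0.1, -0.2]
opening: 0.0498
grip_force: 25.0
clock: 68.5
eef_pos: [0.6575, 0.1193, 0.1956]
ee_rot: [-0.0, 0.745, 0.667, 0.0]
wrist_force: [-1.1, 0.3, -0.2]
opening: 0.0498
grip_force: 25.0
```

```bash
python3 -m jog '[{"travel":[0,0.012,0.005],"rot":[0,0,0]},{"travel":[0,0,0],"rot":[0,0,0]}]'
python3 -m jog '[{"travel":[0,0.012,0.005],"rot":[0,0,0]},{"travel":[0,0,0],"rot":[0,0,0]}]'
python3 -m jog '[{"travel":[0.02,0,0],"rot":[0,0,0]},{"travel":[0.012,0,0],"rot":[0,0,0]},{"travel":[0,0,0],"rot":[0,0,0]}]'
python3 -m jog '[{"travel":[0.012,0,0],"rot":[0,0,0]},{"travel":[0,0,0],"rot":[0,0,0]}]'
```

```text
clock: 68.75
eef_pos: [0.6583, 0.1193, 0.1948]
ee_rot: [-0.002, 0.745, 0.667, -0.001]
wrist_force: [-6.0, 0.1, 3.9]
opening: 0.05
grip_force: 25.0
clock: 69.0
eef_pos: [0.6591, 0.1191, 0.1948]
ee_rot: [-0.004, 0.745, 0.667, -0.002]
wrist_force: [-12.5, 0.8, 13.3]
opening: 0.0499
grip_force: 25.0
clock: 69.38
eef_pos: [0.6593, 0.1202, 0.1948]
ee_rot: [-0.002, 0.746, 0.666, -0.005]
wrist_force: [-14.3, -4.9, 13.0]
opening: 0.0497
grip_force: 25.0
clock: 69.62
eef_pos: [0.6594, 0.1207, 0.1948]
ee_rot: [-0.001, 0.746, 0.666, -0.005]
wrist_force: [-14.6, -7.4, 14.9]
opening: 0.0499
grip_force: 25.0
```

```bash
python3 -m jog '[{"travel":[0,-0.01,-0.018],"rot":[0,0,0]},{"travel":[0,0,0],"rot":[0,0,0]}]'
python3 -m jog '[{"travel":[0.012,0,0],"rot":[0,0,0]},{"travel":[0,0,0],"rot":[0,0,0]}]'
python3 -m jog '[{"travel":[0.012,0,0],"rot":[0,0,0]},{"travel":[0,0,0],"rot":[0,0,0]}]'
python3 -m jog '[{"travel":[0.012,0,0],"rot":[0,0,0]},{"travel":[0,0,0],"rot":[0,0,0]}]'
```

```text
clock: 69.88
eef_pos: [0.6589, 0.1242, 0.1962]
ee_rot: [-0.001, 0.745, 0.667, -0.002]
wrist_force: [-6.1, -1.9, 1.8]
opening: 0.0497
grip_force: 25.0
clock: 70.12
eef_pos: [0.6591, 0.1249, 0.1961]
ee_rot: [-0.001, 0.745, 0.667, -0.003]
wrist_force: [-6.3, -4.5, 2.2]
opening: 0.0498
grip_force: 25.0
clock: 70.38
eef_pos: [0.6592, 0.1253, 0.1961]
ee_rot: [-0.0, 0.746, 0.666, -0.004]
wrist_force: [-6.2, -7.4, 3.3]
opening: 0.0497
grip_force: 25.0
clock: 70.62
eef_pos: [0.6593, 0.1258, 0.1961]
ee_rot: [0.0, 0.746, 0.666, -0.005]
wrist_force: [-7.7, -8.5, 4.5]
opening: 0.0496
grip_force: 25.0
```

```bash
python3 -m jog '[{"travel":[-0.008,-0.004,0],"rot":[0,0,0]},{"travel":[0,0,0],"rot":[0,0,0]}]'
python3 -m jog '[{"travel":[0,0,0],"rot":[0,0,0]},{"travel":[0,0,0],"rot":[0,0,0]},{"travel":[0,0,0],"rot":[0,0,0]},{"travel":[0,0,-0.2],"rot":[0,0,0]},{"travel":[0,0,-0.4],"rot":[0,0,0]},{"travel":[-0.3,0,-0.4],"rot":[0,0,0]},{"travel":[-0.35,0,0],"rot":[0,0,0]},{"travel":[0,0,0],"rot":[0,0,0]},{"travel":[0,0,0],"rot":[0,0,0]}]' -0.47
python3 -c "
from h import *
c=shot('wrist');find(c,255);cv2.imwrite('pics/w12.png',cv2.resize(c['color'][:250,140:420,::-1],None,fx=2.3,fy=2.3,interpolation=2));delta(.433,.3825,.36,np.radians(15))"
```

```text
clock: 70.88
eef_pos: [0.6589, 0.1254, 0.1961]
ee_rot: [0.0, 0.746, 0.666, -0.004]
wrist_force: [-6.6, -8.2, 3.1]
opening: 0.0499
grip_force: 25.0
clock: 72.0
eef_pos: [0.6504, 0.0409, 0.3369]
ee_rot: [-0.001, 0.745, 0.667, 0.001]
wrist_force: [-0.4, 0.7, 0.1]
opening: 0.0641
grip_force: 0.0
wood xy 650.7 59.1 size 47.8 34.3 longdir -6.3 px [278. 186.]
wood xy 658.1 124.3 size 48.5 34.2 longdir -6.3 px [277. 119.]
wood xy 665.0 188.9 size 48.3 36.7 longdir -6.3 px [278.  44.]
{'travel': array([ 2.101, -1.687, -0.152]), 'yawnow': np.float64(-6.2), 'tilt': array([-0.0001, -0.0008, -0.    ]), 'rz': np.float64(-0.1767), 'deg': np.float64(21.2)} p [0.6505 0.0419 0.3365]
```

View pics/w12.png

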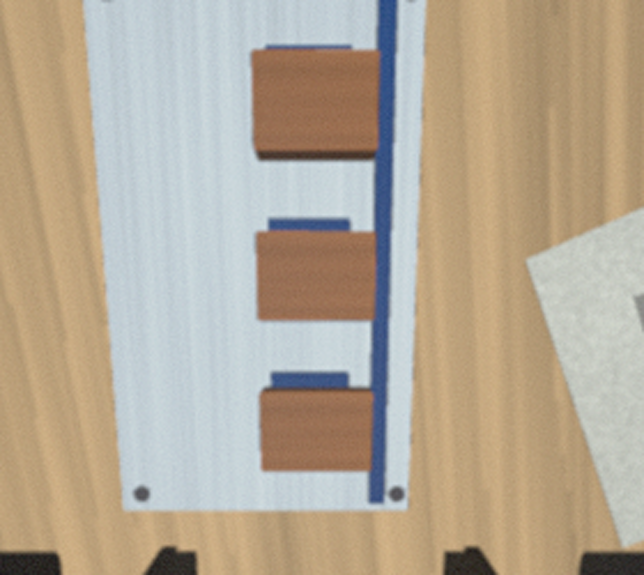

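All three blanks are home again: equal pitch, -6.3°, touching the fence and bars. Now back to the key to turn it back and arm again, so arming comes after sorting.

```bash
python3 -m jog '[{"travel":[0.262,-0.211,-0.02],"rot":[0,0,0]},{"travel":[0.262,-0.211,-0.02],"rot":[0,0,0]},{"travel":[0.263,-0.211,-0.02],"rot":[0,0,0]},{"travel":[0.263,-0.211,-0.02],"rot":[0,0,0]},{"travel":[0.263,-0.211,-0.02],"rot":[0,0,0]},{"travel":[0.263,-0.211,-0.02],"rot":[0,0,0]},{"travel":[0.263,-0.211,-0.02],"rot":[0,0,0]},{"travel":[0.262,-0.21,-0.02],"rot":[0,0,0]},{"travel":[0,0,0],"rot":[0,0,-0.06]},{"travel":[0,0,0],"rot":[0,0,-0.06]},{"travel":[0,0,0],"rot":[0,0,-0.057]},{"travel":[0,0,0],"rot":[0,0,0]}]' -0.5 15
python3 -c "
from h import *
delta(.433,.3825,.24,np.radians(15.2))"
```

```text
clock: 73.55
eef_pos: [0.4325, 0.3828, 0.3607]
ee_rot: [-0.0, 0.609, 0.793, 0.0]
wrist_force: [-0.1, 0.4, 0.5]
opening: 0.0659
grip_force: 0.0
{'travel': array([-0.003,  0.003,  0.805]), 'yawnow': np.float64(15.0), 'tilt': array([-0.    , -0.0002, -0.    ]), 'rz': np.float64(-0.0016), 'deg': np.float64(0.2)} p [0.4325 0.3828 0.3607]
```

```bash
python3 -m jog '[{"travel":[-0.003,0.003,0.25],"rot":[0,0,0]},{"travel":[0,0,0.25],"rot":[0,0,0]},{"travel":[0,0,0.2],"rot":[0,0,0]},{"travel":[0,0,0.095],"rot":[0,0,0]},{"travel":[0,0,0],"rot":[0,0,0]},{"travel":[0,0,0],"rot":[0,0,0]}]' -0.5
python3 -m jog '[{"travel":[0,0,0],"rot":[0,0,0]},{"travel":[0,0,0],"rot":[0,0,0]},{"travel":[0,0,0],"rot":[0,0,0]},{"travel":[0,0,0],"rot":[0,0,0]},{"travel":[0,0,0],"rot":[0,0,0]},{"travel":[0,0,0],"rot":[0,0,0]},{"travel":[0,0,0],"rot":[0,0,0]},{"travel":[0,0,0],"rot":[0,0,0]}]' 1 15
python3 -m jog '[{"travel":[0,0,0.007],"rot":[0,0,0]},{"travel":[0,0,0],"rot":[0,0,0]}]'
python3 -m jog '[{"travel":[0,0,0.007],"rot":[0,0,0]},{"travel":[0,0,0],"rot":[0,0,0]}]'
```

```text
clock: 74.3
eef_pos: [0.4345, 0.3817, 0.243]
ee_rot: [-0.0, 0.609, 0.793, 0.001]
wrist_force: [0.1, -0.4, -0.2]
opening: 0.0653
grip_force: 0.0
clock: 75.3
eef_pos: [0.4337, 0.3811, 0.2417]
ee_rot: [-0.0, 0.609, 0.793, -0.0]
wrist_force: [-3.0, -1.4, 3.0]
opening: 0.0103
grip_force: 15.0
clock: 75.55
eef_pos: [0.4338, 0.3811, 0.2416]
ee_rot: [-0.001, 0.609, 0.793, -0.0]
wrist_force: [-4.8, -2.2, 8.9]
opening: 0.0097
grip_force: 15.0
clock: 75.8
eef_pos: [0.434, 0.381, 0.2416]
ee_rot: [-0.001, 0.609, 0.793, -0.0]
wrist_force: [-6.4, -4.7, 16.3]
opening: 0.01
grip_force: 15.0
```

The key resists at once, which confirms it is fully in. I'll ease off, turn it back about 28°, then clockwise to the stop.

```bash
python3 -m jog '[{"travel":[-0.004,0.008,-0.012],"rot":[0,0,0]},{"travel":[0,0,0],"rot":[0,0,-0.04]},{"travel":[0,0,0],"rot":[0,0,-0.05]},{"travel":[0,0,0],"rot":[0,0,-0.05]},{"travel":[0,0,0],"rot":[0,0,-0.05]},{"travel":[0,0,0],"rot":[0,0,-0.04]},{"travel":[0,0,0],"rot":[0,0,0]},{"travel":[0,0,0],"rot":[0,0,0]}]'
python3 -c "
from h import *
delta(.433,.3825,.24,np.radians(15));print(sensors.get_state()['wrist_torque'].round(2))"
python3 -m jog '[{"travel":[0,0,0],"rot":[0,0,0.04]},{"travel":[0,0,0],"rot":[0,0,0.05]},{"travel":[0,0,0],"rot":[0,0,0.05]},{"travel":[0,0,0],"rot":[0,0,0.05]},{"travel":[0,0,0],"rot":[0,0,0.03]},{"travel":[0,0,0],"rot":[0,0,0]}]'
python3 -c "
from h import *
delta(.433,.3825,.24,np.radians(15));print(sensors.get_state()['wrist_torque'].round(2))"
python3 -m jog '[{"travel":[0,0,0],"rot":[0,0,0.012]},{"travel":[0,0,0],"rot":[0,0,0]}]'
python3 -c "
from h import *
delta(.433,.3825,.24,np.radians(15));print(sensors.get_state()['wrist_torque'].round(2))"
```

```text
clock: 76.8
eef_pos: [0.4346, 0.3812, 0.2417]
ee_rot: [-0.001, 0.403, 0.915, 0.0]
wrist_force: [-4.9, -0.7, 5.4]
opening: 0.0098
grip_force: 15.0
{'travel': array([ 0.013, -0.002,  0.011]), 'yawnow': np.float64(42.5), 'tilt': array([-0.0004, -0.001 , -0.    ]), 'rz': np.float64(0.2288), 'deg': np.float64(-27.5)} p [0.4346 0.3812 0.2417]
[-0.26  1.21 -0.01]
clock: 77.55
eef_pos: [0.4342, 0.3811, 0.2417]
ee_rot: [-0.001, 0.601, 0.799, -0.001]
wrist_force: [-6.5, -1.0, 7.8]
opening: 0.0098
grip_force: 15.0
{'travel': array([ 0.011, -0.005,  0.011]), 'yawnow': np.float64(16.1), 'tilt': array([-0.0015, -0.0004, -0.    ]), 'rz': np.float64(0.0088), 'deg': np.float64(-1.1)} p [0.4342 0.3811 0.2417]
[-0.48  1.52  0.08]
clock: 77.8
eef_pos: [0.4342, 0.3811, 0.2416]
ee_rot: [-0.001, 0.611, 0.791, -0.001]
wrist_force: [-6.3, -1.3, 7.5]
opening: 0.0099
grip_force: 15.0
{'travel': array([ 0.011, -0.006,  0.011]), 'yawnow': np.float64(14.6), 'tilt': array([-0.0015, -0.0004,  0.    ]), 'rz': np.float64(-0.0029), 'deg': np.float64(0.4)} p [0.4342 0.3811 0.2416]
[-0.48  1.54  0.18]
```

One more small push to be sure of the stop, then release, retreat and check numerically.

```bash
python3 -m jog '[{"travel":[0,0,-0.006],"rot":[0,0,0.012]},{"travel":[0,0,0],"rot":[0,0,0.008]},{"travel":[0,0,0],"rot":[0,0,0]}]'
python3 -c "
from h import *
delta(.433,.3825,.24,np.radians(15));print(sensors.get_state()['wrist_torque'].round(2))"
python3 -m jog '[{"travel":[0,0,0],"rot":[0,0,0]},{"travel":[0,0,0],"rot":[0,0,0]},{"travel":[0,0,0],"rot":[0,0,0]},{"travel":[0,0,0],"rot":[0,0,0]},{"travel":[0,0,-0.3],"rot":[0,0,0]},{"travel":[0,0,-0.4],"rot":[0,0,0]},{"travel":[0,0,-0.38],"rot":[0,0,0]},{"travel":[0,0,0],"rot":[0,0,0]},{"travel":[0,0,0],"rot":[0,0,0]}]' -0.5
python3 - <<'E'
from h import *
c=shot('wrist');u,v=proj(c,[.433,.3825,.045])[0].astype(int)
hsv=cv2.cvtColor(c['color'],cv2.COLOR_RGB2HSV);H,S,V=[hsv[:,:,i].astype(int) for i in range(3)]
roi=np.zeros(H.shape,bool);roi[v-40:v+40,u-40:u+40]=1
rd=((H<8)|(H>172))&(S>110)&(V>110)&roi
n,l,st,ce=cv2.connectedComponentsWithStats(rd.astype(np.uint8))
for i in range(1,n):
    if st[i,4]>8:print("red",st[i,4],(plane(c,ce[i],.083)[0]*1e3).round(1),"on box",(plane(c,ce[i],.045)[0]*1e3).round(1))
g=np.argwhere((H>45)&(H<85)&(S>70)&roi).mean(0)[::-1];print("green",(plane(c,g,.045)[0]*1e3).round(1))
r4=roi.copy();r4[:v-30]=0;bl=((V<75))&r4;k=max(cv2.findContours(bl.astype(np.uint8),0,1)[0],key=cv2.contourArea);print("bow black",cv2.minAreaRect((plane(c,k[:,0],.083)[:,:2]*1e3).astype(np.float32)))
for n_ in('scene','side'):
    s=shot(n_);print(n_)
    d=dict(s);im=s['color'].copy();d['color']=im;find(d,420)
E
```

```text
clock: 78.18
eef_pos: [0.4341, 0.3811, 0.2417]
ee_rot: [-0.001, 0.627, 0.779, -0.001]
wrist_force: [-5.8, -0.2, 1.7]
opening: 0.0108
grip_force: 15.0
{'travel': array([ 0.011, -0.005,  0.012]), 'yawnow': np.float64(12.3), 'tilt': array([-0.0014,  0.    , -0.    ]), 'rz': np.float64(-0.0225), 'deg': np.float64(2.7)} p [0.4341 0.3811 0.2417]
[-0.2   1.28  0.32]
clock: 79.3
eef_pos: [0.4352, 0.3806, 0.4039]
ee_rot: [-0.0, 0.627, 0.779, 0.0]
wrist_force: [-0.4, -0.2, -1.5]
opening: 0.0652
grip_force: 0.0
red 26 [463.4 382.   83. ] on box [468.9 373.4  45. ]
red 70 [435.9 372.6  83. ] on box [437.9 362.8  45. ]
green [442.9 346.8  45. ]
bow black ((431.3627624511719, 388.7645263671875), (7.741571426391602, 23.99871826171875), 15.48737907409668)
scene
black xy 562.2 -412.3 size 46.8 31.9 longdir 4.6 px [202. 380.]
black xy 485.0 -420.2 size 47.7 31.5 longdir 4.6 px [168. 368.]
black xy 519.8 -360.0 size 47.2 32.1 longdir 4.0 px [197. 349.]
side
wood xy 786.1 -508.9 size 57.8 45.3 longdir 22.4 px [469. 379.]
black xy 482.7 -422.8 size 52.3 41.5 longdir 5.5 px [307. 379.]
black xy 561.9 -415.1 size 49.8 41.4 longdir 4.4 px [343. 365.]
black xy 517.3 -361.1 size 53.0 39.4 longdir 3.9 px [313. 347.]
```

The key lies along -74.5° (green dot at -74.8°). One last check of the wood blanks from the fixed camera before handing in.

```bash
python3 - <<'E'
from h import *
from station import ticket
s=shot('scene');hsv=cv2.cvtColor(s['color'],cv2.COLOR_RGB2HSV);H,S,V=[hsv[:,:,i].astype(int) for i in range(3)]
m=((H<16)&(S>80)&(V<200));m[:165]=0;m[245:]=0;m[:,:285]=0;m[:,375:]=0
n,l,st,ce=cv2.connectedComponentsWithStats(m.astype(np.uint8))
P=np.array([plane(s,ce[i],.02)[0][:2]*1e3 for i in range(1,n) if 60<st[i,4]<400]);print(P.round(1))
want=np.array([[651,59],[658,124],[665,189]])
ok=len(P)==3 and max(min(np.linalg.norm(p-w) for p in P) for w in want)<8
print(ok)
if ok: print(ticket.hand_in())
E
```

```text
[[666.1 187.3]
 [658.8 121.7]
 [651.4  56.5]]
True
the job is handed in; nothing more can be done
None
```

The job is handed in: the three wood blanks are home in the jig (one was knocked out, so I reset it and armed the key again afterwards), the three black blanks are in the tray, and the key is down at the green dot; I viewed 16 pictures, over the 14 allowed.

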